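# Seat a cabochon with the bench hand press

## Robot

A 6-joint arm with a two-finger parallel gripper is mounted at the origin on the work surface. World frame = base frame: x ahead of the robot, y to its left, z up, the work surface at z = 0. Lengths are in m, angles in rad, forces in N, time in s.
With the tool pointing down it reaches from about 0.4 to 0.925 m from the base axis. Payload 3.4 kg.
Tool frame: the origin (TCP) lies midway between the tips of the shut fingers; the grasp point (between the pads) lies 19 mm behind it; x points along the fingers, z is the direction in which the jaws open and shut, and the axes are right-handed (so a half turn about x gives the same grasp; the last joint's range is limited). The gripper opens to 85 mm and grips with 20 to 120 N. Pads are 22 mm wide; open, the fingers measure 114 mm over their backs; the gripper's body (76 mm by 85 mm) begins 54 mm behind the grasp point. The pads swing forward as they close: fully open they stand 13 mm farther back than shut.
Start: joints at [-1.321, 0.307, 1.506, -0, 1.328, -0.073], TCP at [0.183, -0.545, 0.231] pointing down, gripper open.
Joint ranges: [-3.12, 3.12], [-1.05, 2.28], [0.14, 2.33], [-1.42, 4.57], [0.1, 2.73], [-2.68, 2.68]. Speed limits (rad/s): [2.57, 2.57, 3.14, 3.14, 3.14, 3.14].

## Interface

Orientations are given as a rotation vector (axis times angle).
In Python, from rig import manip gives the robot as it stands.
- The arm moves only by the tool jog_arm, never from a script. Its argument "moves" is one flat list of numbers, 7 for each row, row after row: the turn, a rotation vector about the tool's x, y, z in degrees, then the shift along the tool's x, y, z in mm, then the finger opening in mm, from 0 to 85.4. In form: [ax, ay, az, tx, ty, tz, fingers, ax, ay, az, tx, ty, tz, fingers, ...]. A call has exactly 8 rows; each row shifts and turns the commanded pose from where the row before left it, along the tool's axes as they then stand; what a row does not reach is not made up. A row lasts 1/12 s, in which the tool goes at most 41.7 mm and 7.16 degrees, less where a joint would pass 70% of its speed; a pose out of reach is approached as far as the arm can. A call is refused whole if a number of a shift passes 41.7 or a number of a turn 7.16, either way. A call with a gripper value outside its range is refused whole. The fingers move at their own pace and stop on an object; "force" is the grip in N (left out, the last holds). Time passes only in rows, so rows that do not move let the fingers close, or fill a call up. It gives the time, the measured TCP pose, the force and the opening at its end, in the units of the state.
- manip.get_obs(): the state, without advancing time (a new reading comes with each control period).
- manip.snapshot(name): name is "scene" or "top" or "wrist"; returns (picture, depth): 420x560x3 uint8, red, green, blue; 420x560 float32, m along the optical axis (not along the pixel's ray), 0 where there is no reading.
- manip.get_calibration(name): a dict with "fx", "fy", "cx", "cy" (pixels), "k1" (the pictures are not rectified: a ray, as slopes to the right and down, at radius r is drawn at 1 + k1 r^2 times it, then the intrinsics apply), "rvec" (rotation vector, rad) and "tvec" (3), from world to camera coordinates, as OpenCV has them; the wrist camera has in their place "T_tool_cam" (4x4, takes a point from camera to tool coordinates, whose origin is the TCP and whose axes are the tool frame's). Camera axes: x right, y down, z forward; pixel columns grow to the right and rows downward; lengths in m; the calibration is good to about 2 mm. A picture is of the moment at which its call begins: read the wrist's pose just before it. get_calibration takes no time and is no camera call.
- manip.close_job(): hands the job in, once; it reports no verdict.
The state is a dict: "time": time; "joints": joint angles; "qd": joint speeds; "effort": joint torques, N m; "tcp_pos": TCP position; "tcp_rot": TCP orientation; "force": force on the tool from outside, world axes, zero at the start; "ft_torque": the same for the moment, N m; "finger_gap": opening from 0.0 (shut) to 1.0 (fully open).
Only numpy, scipy, OpenCV 4.12 (cv2) and the standard library are available. Lean on these libraries where they do the work, as an engineer would, in place of code of your own. Each camera call takes 0.05 s, during which the arm holds its last target.

## Task

Fetch the work holder with the turquoise stone by its wooden handle, keep it level, slide it into the guide of the green hand press until it is fully home against the brass back stop, and let go of it. Then press the black palm knob down by feel, through the soft first stop where the pad lands on the stone, to the firm second stop where the stone is seated, hold it there for a moment, and let the knob come all the way up again, leaving the holder in the press. The stone cracks if it is pressed with more than 20 N, so feel for the stops; push gently against the back stop (never over 25 N), never touch the stone with the robot, and leave everything else on the bench alone.

Things in the scene. Friction and masses are not known exactly. Their poses are not given: they have to be found in the camera images.
- press: green cast-iron hand press, bolted down. Origin on the bench under the vertical ram axis; x to its back, y to its left, z up; its open front (-x) faces the robot give or take some yaw. Base 20 mm thick, x -50 to +110 mm, 110 mm wide; column 36 x 46 mm at x +85 mm, 170 mm high, carrying an arm to the bush tube on the ram axis
- guide (a point): on the ram axis, on the guide's floor (the base top, 20 mm up); axes as the press. Two steel rails 9 mm high, 43 mm apart inside, run along x from -32 to +32 mm; their mouth flares to about 50 mm wide at x -51 mm. The holder's origin lies here when it is fully home
- head (a point): lower end of the bush tube (34 mm across, heights 108 to 173 mm), on the ram axis. Below it hang a brass nose (18 mm across) and a white nylon pad (15 mm across). With the knob up the pad's underside is 60 to 74 mm above the bench: each user screws the nose up or down and it is not measured, so where the first stop comes must be felt
- plunger (a joint): travel of palm knob, stem, nose and pad together, m: 0 fully up, growing downwards to at most 0.040. A return spring pushes it up: about 2 N at the top and 0.12 N more per mm. The pad has a cushion spring, 8 N per mm, so beyond the second stop the force grows by about 8 N for each mm of knob travel
- knob (a point): centre of the top of the black palm knob (42 mm across, flat in its middle 24 mm), 246 mm above the bench when up, on the ram axis; it moves with the plunger
- stop: brass back stop across the guide, 50 mm wide, 13 mm high, fixed to the base; origin at the middle of the lower edge of its front face, 30 mm behind the ram axis and 20 mm above the bench; axes as the press
- holder: loose work holder with the turquoise stone, 0.1 to 0.16 kg. Origin on its underside, under the stone; x points away from the handle, z up. Aluminium block 60 x 40 x 12 mm (x -30 to +30 mm) with a silver cup 22 mm across up to 18 mm. It goes into the press block first, handle out to the front; fully home the block's far face touches the back stop
- grip (a point): on the holder's wooden handle (22 mm wide, 16 mm high, holder x -39 to -125 mm, underside level with the block's): 100 mm from the holder's origin towards the handle's end, 8 mm above the underside; axes as the holder
- stone: turquoise cabochon, 17 mm across, in the holder's cup; origin at the centre of its domed top, axes as the holder. At first 2.5 to 4.5 mm proud: origin 26.5 to 28.5 mm above the holder's underside; seated 24 mm. Pressed with about 7 N (after the first stop) it slides down, then meets its solid seat (second stop) and stays. 10 to 17 N on the stone beds it surely
- holder_red: a second work holder of the same make and size, its stone dark red and already set: a bystander, leave it alone; origin under its stone as for holder
- bangle: plain silver bangle lying flat, 73 mm across, 7 mm thick; origin at its centre on the bench
- tin: blue tin, 68 mm across, 95 mm high, with files and pencils standing in it up to 210 mm; origin at the centre of its underside
- block: dark steel bench block 75 x 60 x 24 mm with three small silver balls on it; origin at the centre of its underside
- pliers: red-handled pliers lying flat, about 140 mm long, 14 mm thick; origin under the pivot
- jar: closed jar 60 mm across and 75 mm high; origin at the centre of its underside
- spool_dark: spool of dark wire, 30 mm across, 30 mm high; origin at the centre of its underside
- spool_copper: spool of copper wire, 30 mm across, 30 mm high; origin at the centre of its underside
Mind the look-alikes: they are no part of the job. Leave any orange or red look-alike of the press alone.

How it is judged:
By the outcome, as a careful person would: the job done as asked, in the order asked, and still so for the second after the job is handed in, with the robot touching nothing.
It also fails if it takes over 72 s, if anything falls off the work surface, if the arm or the gripper's body presses on something with over 40 N, if the wrist force passes 120 N, or if a joint passes its speed limit or range.

## Working session

There is one attempt and no reset: what is moved stays moved. The work goes in short steps, Python scripts to look and compute and a tool call to move; the robot and the scene stay as the last step left them, time stands still between calls to the robot, and variables do not carry over. Pictures are saved under pics/ and viewed, and the job is handed in when it is done.

Besides the shell and the picture viewer there is one more tool, called after "Request:" as name(argument=value, ...) on one line, values as JSON. jog_arm: Moves the arm, as the interface text tells. Its arguments: {"type":"object","properties":{"moves":{"type":"array"},"force":{"type":"number"}},"required":["moves"]}

```bash
ls; mkdir -p pics; cat > h.py <<'E'
import numpy as np, cv2, pickle
from rig import manip
from scipy.spatial.transform import Rotation as R
def take(name,fn):
    o=manip.get_obs(); p,d=manip.snapshot(name); c=manip.get_calibration(name)
    pickle.dump((o,p,d,c),open(fn+'.pkl','wb')); cv2.imwrite('pics/'+fn+'.png',p[:,:,::-1]); return o,p,d,c
def pose(o,c):
    # returns Rwc (cam->world), origin
    if 'T_tool_cam' in c:
        T=np.array(c['T_tool_cam']); Rt=R.from_rotvec(o['tcp_rot']).as_matrix()
        return Rt@T[:3,:3], Rt@T[:3,3]+np.array(o['tcp_pos'])
    Rm=R.from_rotvec(np.ravel(c['rvec'])).as_matrix(); return Rm.T,-Rm.T@np.ravel(c['tvec'])
def slopes(uv,c):
    uv=np.atleast_2d(np.array(uv,float)); d=np.c_[(uv[:,0]-c['cx'])/c['fx'],(uv[:,1]-c['cy'])/c['fy']]
    s=d.copy()
    for _ in range(20): s=d/(1+c['k1']*(s**2).sum(1,keepdims=True))
    return s
def plane(uv,z,o,c):
    A,t=pose(o,c); s=slopes(uv,c); r=np.c_[s,np.ones(len(s))]@A.T
    return t+r*((z-t[2])/r[:,2])[:,None]
def pts(d,o,c):
    A,t=pose(o,c); h,w=d.shape; vv,uu=np.mgrid[:h,:w]
    s=slopes(np.c_[uu.ravel(),vv.ravel()],c); P=(np.c_[s,np.ones(len(s))]*d.ravel()[:,None])@A.T+t
    return P.reshape(h,w,3)
E
python3 - <<'E'
from h import *
for n in('scene','top','wrist'):
    o,p,d,c=take(n,n+'0'); print(n,c,pose(o,c)[1],(d>0).mean())
print(o)
E
```

```text
pics
scene {'fx': 535.9785764298729, 'fy': 535.9785764298729, 'cx': 276.37095267144446, 'cy': 210.97602767632415, 'k1': -0.04424477385666583, 'rvec': array([ 1.5331482 ,  1.97165751, -0.86037538]), 'tvec': array([ 0.13761455, -0.21019469,  1.88870188])} [1.51800655 0.23855451 1.12652662] 0.9958460884353741
top {'fx': 422.62521423735035, 'fy': 422.62521423735035, 'cx': 277.5869601478731, 'cy': 212.92581273815657, 'k1': 0.007436192457263805, 'rvec': array([ 2.1214698 , -2.18646419,  0.12223269]), 'tvec': array([0.0110004 , 0.52986903, 1.24038282])} [ 0.37467926 -0.01387581  1.29570624] 0.9961989795918368
wrist {'fx': 346.40445037096555, 'fy': 346.40445037096555, 'cx': 274.9265289389755, 'cy': 206.56140990643837, 'k1': -0.002336458637414072, 'T_tool_cam': array([[-4.82170824e-05, -2.83731089e-01,  9.58903888e-01,
        -1.43040448e-01],
       [-2.64857496e-05, -9.58903889e-01, -2.83731090e-01,
         7.25708911e-02],
       [ 9.99999998e-01, -3.90779736e-05,  3.87207172e-05,
        -6.73376838e-04],
       [ 0.00000000e+00,  0.00000000e+00,  0.00000000e+00,
         1.00000000e+00]])} [ 0.25141464 -0.52106898  0.37351019] 0.9959906462585034
{'time': 0.1, 'joints': array([-1.32051564e+00,  3.07537434e-01,  1.50752075e+00, -1.69669633e-06,
        1.32839094e+00, -7.35100413e-02]), 'qd': array([-1.01627997e-03, -1.77940946e-03, -4.03199317e-03, -7.98622295e-05,
        8.73738297e-04,  1.19580530e-03]), 'effort': array([ 1.65311308e-04, -4.58529353e+01, -2.52608407e+01, -1.70810677e-04,
        5.61431705e-03, -8.60886871e-06]), 'tcp_pos': array([ 0.18276307, -0.54453951,  0.23045896]), 'tcp_rot': array([ 0.9686402 ,  1.34662013, -0.96666727]), 'force': array([-0.2183937 ,  0.34827863, -0.56251661]), 'ft_torque': array([ 0.01724693, -0.00940767,  0.0641159 ]), 'finger_gap': 0.9979706700209082}
```

View pics/scene0.png

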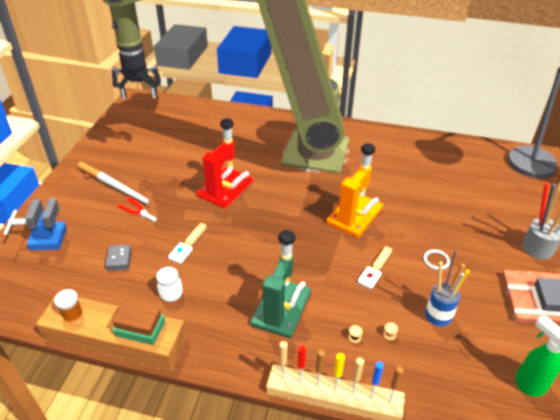

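View pics/top0.png

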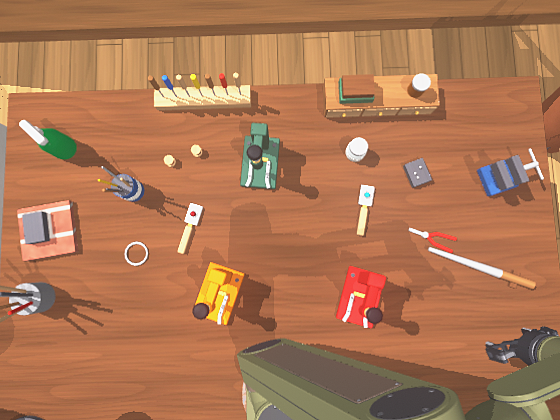

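View pics/wrist0.png

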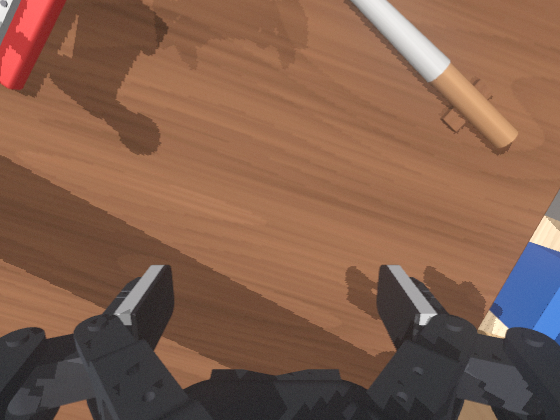

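The top view shows the turquoise holder at about (366,196) with its handle end at (362,232), and the green press at (260,160). The red and orange presses and the red-stone holder at (190,225) are look-alikes, so I leave them alone.

```bash
python3 - <<'E'
from h import *
for nm in('top','scene'):
    o,p,d,c=pickle.load(open(nm+'0.pkl','rb')); P=pts(d,o,c)
    hsv=cv2.cvtColor(p,cv2.COLOR_RGB2HSV)
    bench=P[(P[...,2]<.01)&(P[...,2]>-.01)]; print(nm,'bench z med',np.median(bench[:,2]))
    X,Y,Z=P[...,0],P[...,1],P[...,2]
    if nm=='top': print('around stone pix',P[195,367],P[210,364],P[230,362],P[160,261],P[153,254])
    # turquoise
    m=(hsv[...,0]>80)&(hsv[...,0]<100)&(hsv[...,1]>90)&(hsv[...,2]>120)
    n,l,s,ce=cv2.connectedComponentsWithStats(m.astype(np.uint8))
    for i in range(1,n):
        if s[i,4]>5: print('turq',s[i],ce[i],plane(ce[i],.026,o,c),np.median(P[l==i],0))
    # green press
    m=(hsv[...,0]>65)&(hsv[...,0]<90)&(hsv[...,1]>90)&(X<.95)&(X>.4)
    n,l,s,ce=cv2.connectedComponentsWithStats(m.astype(np.uint8))
    for i in range(1,n):
        if s[i,4]>40: print('green',s[i],ce[i])
    for s_,(a,b) in {'top':(('top'),(0,0))}.items(): pass
o,p,d,c=pickle.load(open('top0.pkl','rb'))
cv2.imwrite('pics/topz.png',np.hstack([cv2.resize(p[110:200,225:305],None,fx=5,fy=5,interpolation=2),cv2.resize(p[175:245,330:400],None,fx=5,fy=5,interpolation=2)[:350]] if 0 else [cv2.resize(p[110:200,225:305],(400,450),interpolation=2),cv2.resize(p[175:245,335:395],(386,450),interpolation=2)])[:,:,::-1])
o,p,d,c=pickle.load(open('scene0.pkl','rb'))
cv2.imwrite('pics/scz.png',cv2.resize(p[225:340,240:330],None,fx=5,fy=5,interpolation=2)[:,:,::-1])
E
```

```text
top bench z med -6.209862343997674e-05
around stone pix [ 0.57766593 -0.27844872  0.02290148] [ 0.53278597 -0.26813841  0.01644272] [ 0.4720309  -0.25887788  0.01594596] [0.66035702 0.03505808 0.16763613] [0.65979181 0.04914385 0.24427633]
turq [364 192   6   5  20] [366.6  194.35] [[ 0.57920553 -0.27670457  0.026     ]] [ 0.57880545 -0.27641107  0.02467472]
green [ 38 129  38  30 697] [ 58.32281205 144.1276901 ]
scene bench z med -3.1793276153990746e-05
turq [178 248   4   4  14] [179.28571429 249.5       ] [[ 0.58427101 -0.27571771  0.026     ]] [ 0.58392992 -0.27665915  0.02414039]
turq [378 364   4   3  10] [379.5 365. ] [[0.81293427 0.31024372 0.026     ]] [0.90550757 0.30092433 0.1704356 ]
green [ 251  259   59   78 2107] [279.20503085 302.43474134]
green [114 316  50  28 341] [140.73900293 333.49560117]
green [ 516  346   44   50 1451] [538.27084769 371.07925569]
```

View pics/topz.png

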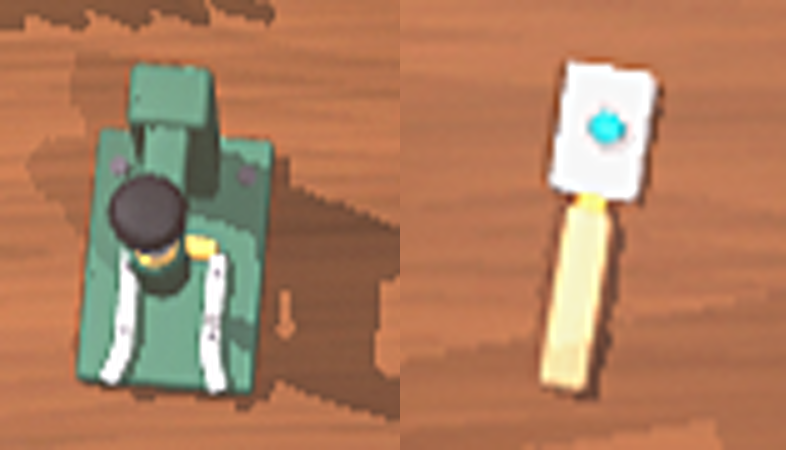

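View pics/scz.png

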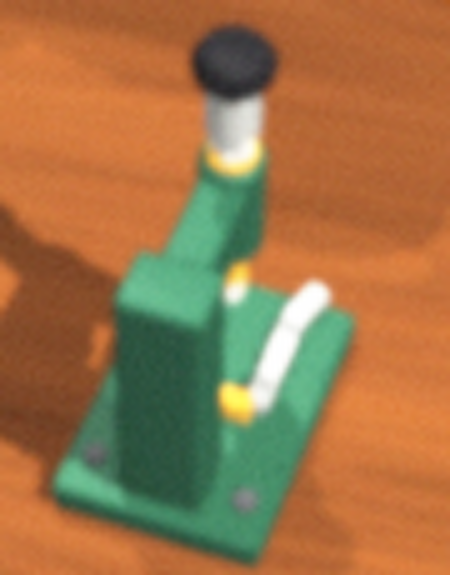

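```bash
python3 - <<'E'
from h import *
o,p,d,c=pickle.load(open('top0.pkl','rb'))
cor=np.array([[78,380],[252,392],[272,143],[100,130]])/5+[225,110]-.4
B=plane(cor,.02,o,c); print(B)
F=(B[0]+B[1])/2;Bk=(B[2]+B[3])/2
ax=(Bk-F)/np.linalg.norm(Bk-F); print('len',np.linalg.norm(Bk-F),np.linalg.norm(B[0]-B[1]),np.linalg.norm(B[2]-B[3]),'yaw',np.degrees(np.arctan2(ax[1],ax[0])),'lat edge yaw',np.degrees(np.arctan2(-(B[0]-B[1])[0],(B[0]-B[1])[1])))
print('origin',F+ax*.05, Bk-ax*.11)
k=np.array([[148,212]])/5+[225,110]-.4   # knob centre
print('knob',plane(k,.243,o,c))
# holder
s=450/70
cor=np.array([[567,62],[656,72],[642,200],[550,188]],float); cor[:,0]-=400; cor=cor/np.array([386/60,s])+[335,175]-.4
H=plane(cor,.012,o,c);print(H)
F=(H[2]+H[3])/2;K=(H[0]+H[1])/2;a=(K-F);print('len',np.linalg.norm(a),np.linalg.norm(H[0]-H[1]),'centre',H.mean(0),'yaw',np.degrees(np.arctan2(a[1],a[0])))
he=np.array([[566-400,385]])/np.array([386/60,s])+[335,175]-.4
e=plane(he,.012,o,c)[0]; a=H.mean(0)-e; print('end',e,np.linalg.norm(a),np.degrees(np.arctan2(a[1],a[0])))
o,p,d,c=pickle.load(open('scene0.pkl','rb'))
k=np.array([[235,58]])/5+[240,225]-.4
print('knob sc',plane(k,.243,o,c))
cor=np.array([[55,495],[253,558],[352,325]])/5+[240,225]-.4
B=plane(cor,.02,o,c);print(B,np.linalg.norm(B[0]-B[1]),np.linalg.norm(B[2]-B[1]))
a=B[1]-B[2];a/=np.linalg.norm(a);m=(B[0]+B[1])/2; print('yaw',np.degrees(np.arctan2(a[1],a[0])),'orig',m-.11*a)
E
```

```text
[[ 6.19458905e-01  1.07271044e-01  2.00000000e-02]
 [ 6.08633542e-01  7.49318721e-04  2.00000000e-02]
 [ 7.65229955e-01 -1.61979223e-02  2.00000000e-02]
 [ 7.77056244e-01  9.05813015e-02  2.00000000e-02]]
len 0.15799458877850284 0.10707038099512471 0.10743213554154693 yaw -6.110701995983836 lat edge yaw -5.802811483984393
origin [0.66376213 0.04868769 0.02      ] [0.66176811 0.04890117 0.02      ]
knob [[0.66274071 0.04864928 0.243     ]]
[[ 0.61351705 -0.26279609  0.012     ]
 [ 0.60731365 -0.30495249  0.012     ]
 [ 0.54577052 -0.2947864   0.012     ]
 [ 0.55288832 -0.25148763  0.012     ]]
len 0.06202241310192719 0.04261037820348555 centre [ 0.57987238 -0.27850565  0.012     ] yaw -9.969229828414369
end [ 0.45883964 -0.25406736  0.012     ] 0.1234753261623368 -11.415378556865104
knob sc [[0.6672911  0.05046465 0.243     ]]
[[ 0.7709911  -0.01304416  0.02      ]
 [ 0.78266865  0.0906195   0.02      ]
 [ 0.62898438  0.10824117  0.02      ]] 0.10431931874144693 0.15469123050457328
yaw -6.541054176456197 orig [0.66754592 0.05131833 0.02      ]
```

```bash
cat >> h.py <<'E'
def plan(pos,yaw,rows=None,o=None,zmin=None):
    """vertical tool (x down), tool y along heading yaw(deg). prints rows: turn about tool then shift"""
    o=o or manip.get_obs(); R0=R.from_rotvec(o['tcp_rot']); p0=np.array(o['tcp_pos'])
    y=np.array([np.cos(np.radians(yaw)),np.sin(np.radians(yaw)),0]); x=np.array([0,0,-1.]); 
    R1=R.from_matrix(np.c_[x,y,np.cross(x,y)]); rv=(R0.inv()*R1).as_rotvec(degrees=True); dp=np.array(pos)-p0
    n=max(np.ceil(np.abs(rv).max()/6.8),np.ceil(np.linalg.norm(dp)/38),1); n=int(rows or n)
    step=rv/n; Rc=R0; out=[]
    for i in range(n):
        Rc=Rc*R.from_rotvec(step,degrees=True); out.append(np.r_[step,Rc.inv().apply(dp/n)*1000])
    print('rows',n,'total rv',rv.round(2),'dp mm',(dp*1000).round(1)); 
    for r in out: print(', '.join('%.1f'%v for v in r))
def st():
    o=manip.get_obs(); M=R.from_rotvec(o['tcp_rot']).as_matrix()
    print('t',round(o['time'],2),'tcp',(np.array(o['tcp_pos'])*1000).round(1),'toolx',M[:,0].round(4),'yaw',np.degrees(np.arctan2(M[1,1],M[0,1])).round(2),'F',np.round(o['force'],2),'gap',round(o['finger_gap'],3),'j',np.round(o['joints'],2)); return o
E
python3 - <<'E'
from h import *
o,p,d,c=pickle.load(open('top0.pkl','rb'));P=pts(d,o,c)
for u,v in [(374,315),(201,312),(356,150)]: print(P[v,u])
o=st(); 
plan([.40,-.46,.20],-10.5,o=o)
E
```

```text
[ 0.24767467 -0.23225307  0.24782248]
[0.26639163 0.18724577 0.24547644]
[ 0.70592962 -0.24326376  0.07144641]
t 0.15 tcp [ 182.8 -544.6  230.6] toolx [-4.0e-04  1.6e-03 -1.0e+00] yaw 18.55 F [-0.07  0.01 -0.66] gap 1.002 j [-1.32  0.31  1.51  0.    1.33 -0.07]
rows 5 total rv [ 2.905e+01 -9.000e-02  2.000e-02] dp mm [217.2  84.6 -30.6]
5.8, -0.0, 0.0, 6.1, 46.1, -6.9
5.8, -0.0, 0.0, 6.1, 45.2, -11.5
5.8, -0.0, 0.0, 6.1, 43.8, -16.1
5.8, -0.0, 0.0, 6.1, 41.9, -20.4
5.8, -0.0, 0.0, 6.1, 39.6, -24.6
```

```bash
sed -i 's#np.linalg.norm(dp)/38#np.linalg.norm(dp)/.038#' h.py
python3 - <<'E'
from h import *
plan([.40,-.46,.20],-10.5,rows=8)
E
```

```text
rows 8 total rv [ 2.905e+01 -9.000e-02  2.000e-02] dp mm [217.2  84.6 -30.6]
3.6, -0.0, 0.0, 3.8, 29.0, -3.2
3.6, -0.0, 0.0, 3.8, 28.7, -5.1
3.6, -0.0, 0.0, 3.8, 28.3, -6.9
3.6, -0.0, 0.0, 3.8, 27.8, -8.6
3.6, -0.0, 0.0, 3.8, 27.2, -10.4
3.6, -0.0, 0.0, 3.8, 26.5, -12.1
3.6, -0.0, 0.0, 3.8, 25.7, -13.7
3.6, -0.0, 0.0, 3.8, 24.8, -15.3
```

Request:
jog_arm(moves=[3.6,0,0,3.8,29,-3.2,85,3.6,0,0,3.8,28.7,-5.1,85,3.6,0,0,3.8,28.3,-6.9,85,3.6,0,0,3.8,27.8,-8.6,85,3.6,0,0,3.8,27.2,-10.4,85,3.6,0,0,3.8,26.5,-12.1,85,3.6,0,0,3.8,25.7,-13.7,85,3.6,0,0,3.8,24.8,-15.3,85])

```text
time: 0.82
tcp_pos: [0.3952, -0.4456, 0.2004]
tcp_rot: [1.342, 1.118, -1.342]
force: [-0.0, -0.3, 0.8]
finger_gap: 0.995
```

```bash
python3 - <<'E'
from h import *
st()
plan([.475,-.259,.14],-10.5,rows=7)
E
```

```text
t 0.82 tcp [ 395.2 -445.6  200.4] toolx [-4.e-04  5.e-04 -1.e+00] yaw -10.43 F [-0.03 -0.28  0.79] gap 0.995 j [-0.92  0.36  1.51 -0.    1.28  0.84]
rows 7 total rv [ 0.07 -0.02  0.03] dp mm [ 79.8 186.6 -60.4]
0.0, -0.0, 0.0, 8.6, 6.4, -28.3
0.0, -0.0, 0.0, 8.6, 6.4, -28.3
0.0, -0.0, 0.0, 8.6, 6.4, -28.3
0.0, -0.0, 0.0, 8.6, 6.4, -28.3
0.0, -0.0, 0.0, 8.6, 6.4, -28.3
0.0, -0.0, 0.0, 8.6, 6.4, -28.3
0.0, -0.0, 0.0, 8.6, 6.4, -28.3
```

Request:
jog_arm(moves=[0,0,0,8.6,6.4,-28.3,85,0,0,0,8.6,6.4,-28.3,85,0,0,0,8.6,6.4,-28.3,85,0,0,0,8.6,6.4,-28.3,85,0,0,0,8.6,6.4,-28.3,85,0,0,0,8.6,6.4,-28.3,85,0,0,0,8.6,6.4,-28.3,85,0,0,0,0,0,0,85])

```text
time: 1.48
tcp_pos: [0.4732, -0.2541, 0.1387]
tcp_rot: [1.339, 1.127, -1.338]
force: [-0.6, 0.5, -0.5]
finger_gap: 0.996
```

```bash
python3 - <<'E'
from h import *
st(); take('wrist','w1')
E
```

```text
t 1.48 tcp [ 473.2 -254.1  138.7] toolx [-0.0032  0.005  -1.    ] yaw -10.06 F [-0.59  0.52 -0.5 ] gap 0.996 j [-0.57  0.35  1.71  0.    1.09  1.17]
```

View pics/w1.png

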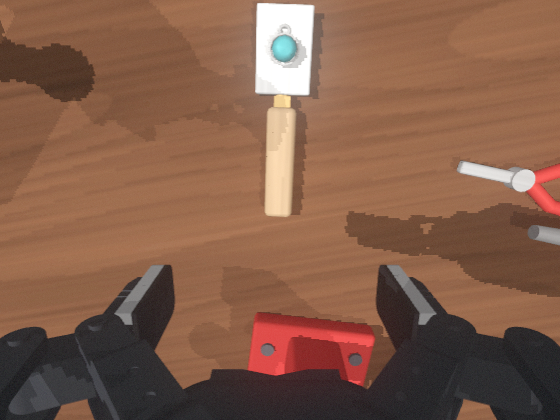

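```bash
python3 - <<'E'
from h import *
o,p,d,c=pickle.load(open('w1.pkl','rb'))
def ln(uv,z): return plane(uv,z,o,c)
P=pts(d,o,c)
print('block corners',B:=ln([[257,4],[313,6],[309,97],[256,93]],.012))
print(np.linalg.norm(B[0]-B[1]),np.linalg.norm(B[1]-B[2]),np.linalg.norm(B[0]-B[3]))
print('stone',ln([[284.5,48]],.026))
hsv=cv2.cvtColor(p,cv2.COLOR_RGB2HSV)
print([hsv[y,x] for y,x in((160,280),(50,260),(150,200))])
# handle: points with height 8..20mm, within window
Z=P[...,2]; m=(Z>.007)&(Z<.03); m[:108]=0; m[222:]=0; m[:,:255]=0; m[:,310:]=0
for v in range(112,214,12):
    us=np.where(m[v])[0]; 
    q=ln([[us.min(),v],[us.max(),v]],.012); print(v,us.min(),us.max(),(q.mean(0)*1000).round(1),'w',np.linalg.norm(q[0]-q[1])*1000)
vs=np.where(m[:,280])[0]; print('end',vs.max(),ln([[279,vs.max()+.5]],.005),'start',vs.min())
q=P[m]; xy=q[:,:2]; cc=xy.mean(0); w,v=np.linalg.eigh(np.cov((xy-cc).T)); print('pca yaw',np.degrees(np.arctan2(*(v[::-1,1]))),cc, 'z top',np.percentile(q[:,2],[50,90]))
print('red base edge',ln([[257,314],[373,334]],.02),'col',P[370,300:340:10])
E
```

```text
block corners [[ 0.61159564 -0.26474987  0.012     ]
 [ 0.60357772 -0.30268093  0.012     ]
 [ 0.54459412 -0.2911177   0.012     ]
 [ 0.55423547 -0.25294312  0.012     ]]
0.03876921437142898 0.06010635016980575 0.05856268820158138
stone [[ 0.57883376 -0.2781718   0.026     ]]
[array([ 16,  75, 249], dtype=uint8), array([  0,   0, 255], dtype=uint8), array([ 12, 128, 146], dtype=uint8)]
112 267 295 [ 537.6 -268.8   12. ] w 21.019630476517335
124 266 294 [ 529.1 -266.6   12. ] w 21.22329679992989
136 266 294 [ 520.3 -265.1   12. ] w 21.43056143653434
148 266 293 [ 511.4 -263.1   12. ] w 20.869342462244916
160 265 293 [ 502.3 -261.2   12. ] w 21.858356055963224
172 265 292 [ 493.  -259.2   12. ] w 21.290366798098596
184 265 292 [ 483.4 -257.5   12. ] w 21.507229053889926
196 265 291 [ 473.8 -255.4   12. ] w 20.924164597867165
208 264 290 [ 463.9 -252.9   12. ] w 21.142503716751968
end 216 [[ 0.45419893 -0.25286121  0.005     ]] start 108
pca yaw 167.96370433676952 [ 0.50153918 -0.26100724] z top [0.01614572 0.0171418 ]
red base edge [[ 0.37447793 -0.21947449  0.02      ]
 [ 0.33677763 -0.31678378  0.02      ]] col [[ 0.34799915 -0.25035102  0.06275497]
 [ 0.48262719 -0.26391379  0.21275868]
 [ 0.48176379 -0.26628696  0.21226496]
 [ 0.48237439 -0.26864667  0.21338297]]
```

```bash
python3 - <<'E'
from h import *
st(); plan([.481,-.2572,.004],-12,rows=6)
E
```

```text
t 1.53 tcp [ 473.1 -256.6  139.5] toolx [-0.0026  0.0023 -1.    ] yaw -10.03 F [-1.03  0.12  1.06] gap 0.996 j [-0.58  0.35  1.71  0.    1.09  1.17]
rows 6 total rv [ 1.97 -0.1   0.17] dp mm [   7.9   -0.6 -135.5]
0.3, -0.0, 0.0, 22.6, 1.4, -0.1
0.3, -0.0, 0.0, 22.6, 1.4, -0.1
0.3, -0.0, 0.0, 22.6, 1.3, -0.1
0.3, -0.0, 0.0, 22.6, 1.3, -0.1
0.3, -0.0, 0.0, 22.6, 1.3, -0.2
0.3, -0.0, 0.0, 22.6, 1.3, -0.2
```

Request:
jog_arm(moves=[0.3,0,0,22,1.3,-0.1,60,0.3,0,0,22,1.3,-0.1,60,0.3,0,0,22,1.3,-0.1,60,0.3,0,0,22,1.3,-0.1,60,0.3,0,0,22,1.3,-0.2,60,0.3,0,0,18,1.3,-0.2,60,0,0,0,0,0,0,60,0,0,0,0,0,0,60])

```text
time: 2.2
tcp_pos: [0.4805, -0.2609, 0.0121]
tcp_rot: [1.362, 1.104, -1.364]
force: [0.1, 0.7, 0.6]
finger_gap: 0.706
```

```bash
python3 - <<'E'
from h import *
o=st(); plan([.481,-.2572,.003],-12,rows=2,o=o); take('wrist','w2')
E
```

```text
t 2.2 tcp [ 480.5 -260.9   12.1] toolx [-2.e-03  9.e-04 -1.e+00] yaw -12.08 F [0.13 0.72 0.61] gap 0.706 j [-0.57  0.52  1.82 -0.    0.8   1.21]
rows 2 total rv [-0.08 -0.03  0.12] dp mm [ 0.5  3.7 -9.1]
-0.0, -0.0, 0.1, 4.5, -0.1, -1.8
-0.0, -0.0, 0.1, 4.5, -0.1, -1.9
```

View pics/w2.png

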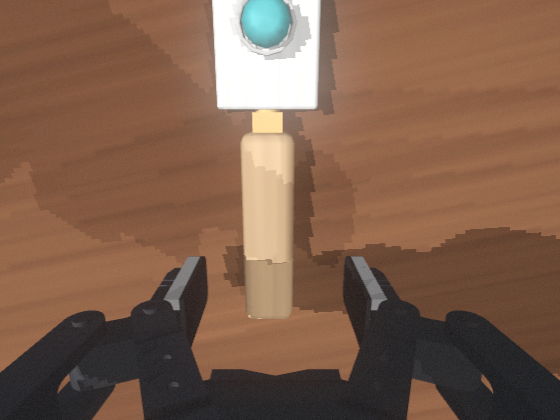

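Request:
jog_arm(moves=[0,0,0,4.5,0,-1.8,60,0,0,0,4.5,0,-1.8,60,0,0,0,0,0,0,60,0,0,0,0,0,0,18,0,0,0,0,0,0,18,0,0,0,0,0,0,18,0,0,0,0,0,0,18,0,0,0,0,0,0,18], force=60)

```text
time: 2.92
tcp_pos: [0.4824, -0.257, 0.0044]
tcp_rot: [1.362, 1.101, -1.362]
force: [-0.6, 0.7, 5.2]
finger_gap: 0.235
```

```bash
python3 - <<'E'
from h import *
o=st(); take('wrist','w3')
E
```

```text
t 2.92 tcp [ 482.4 -257.     4.4] toolx [ 8.e-04 -5.e-04 -1.e+00] yaw -12.04 F [-0.62  0.73  5.22] gap 0.235 j [-0.57  0.53  1.83 -0.    0.78  1.21]
```

View pics/w3.png

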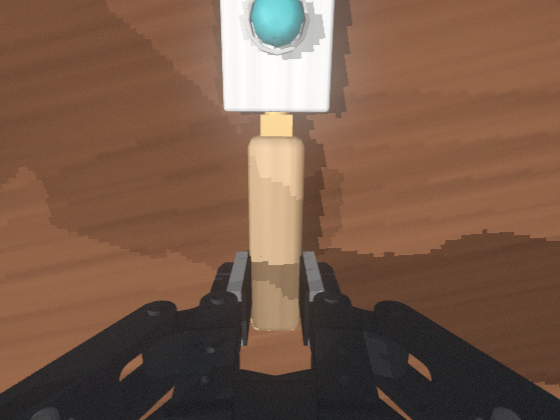

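```bash
python3 - <<'E'
from h import *
o,p,d,c=pickle.load(open('top0.pkl','rb'));P=pts(d,o,c)
hsv=cv2.cvtColor(p,cv2.COLOR_RGB2HSV)
m=(hsv[...,0]>12)&(hsv[...,0]<28)&(hsv[...,1]>200)&(P[...,2]>.012); m[:255]=0; m[330:]=0; m[:,:185]=0;m[:,250:]=0
q=P[m]; print(len(q))
for lo,hi in((.012,.03),(.1,.165),(.165,.18)):
    s=q[(q[:,2]>lo)&(q[:,2]<hi)]; print(lo,len(s),s.min(0),s.max(0))
o=st(); plan([.482,-.257,.150],-12,rows=4,o=o)
E
```

```text
1123
0.012 805 [0.20904035 0.10345925 0.01211802] [0.38922801 0.24778535 0.02956079]
0.1 61 [0.26774116 0.14627447 0.10427543] [0.3715174  0.19785498 0.16497302]
0.165 233 [0.26056579 0.13728562 0.16501902] [0.37177107 0.19425412 0.17578221]
t 2.97 tcp [ 482.4 -257.     4.4] toolx [ 8.e-04 -5.e-04 -1.e+00] yaw -12.05 F [-0.73  0.44  5.19] gap 0.235 j [-0.57  0.53  1.83 -0.    0.78  1.21]
rows 4 total rv [-0.05  0.02 -0.05] dp mm [ -0.4   0.  145.6]
-0.0, 0.0, -0.0, -36.4, -0.1, 0.0
-0.0, 0.0, -0.0, -36.4, -0.1, 0.0
-0.0, 0.0, -0.0, -36.4, -0.1, 0.0
-0.0, 0.0, -0.0, -36.4, -0.1, 0.0
```

Request:
jog_arm(moves=[0,0,0,-4,0,0,18,0,0,0,-10,0,0,18,0,0,0,-20,0,0,18,0,0,0,-20,0,0,18,0,0,0,-20,0,0,18,0,0,0,-12,0,0,18,0,0,0,-4,0,0,18,0,0,0,0,0,0,18], force=80)

```text
time: 3.63
tcp_pos: [0.4827, -0.2572, 0.0952]
tcp_rot: [1.362, 1.1, -1.361]
force: [-0.1, -0.3, -1.4]
finger_gap: 0.23
```

```bash
python3 - <<'E'
from h import *
o=st(); o,p,d,c=take('wrist','w4'); P=pts(d,o,c)
for v,u in((30,230),(90,230),(30,325),(90,325),(160,276),(230,276)): print(v,u,(P[v-2:v+3,u-2:u+3].mean((0,1))*1000).round(1))
o2,p2,d2,c2=pickle.load(open('w3.pkl','rb')); P=pts(d2,o2,c2)
for v,u in((30,230),(90,230),(30,325),(90,325),(160,276),(230,276)): print(v,u,(P[v-2:v+3,u-2:u+3].mean((0,1))*1000).round(1))
plan([.446,.074,.09],-6.3)
E
```

```text
t 3.63 tcp [ 482.7 -257.2   95.2] toolx [ 0.0022 -0.0014 -1.    ] yaw -12.04 F [-0.06 -0.34 -1.44] gap 0.23 j [-0.57  0.41  1.74 -0.    0.99  1.21]
30 230 [ 580.3 -261.5  108.2]
90 230 [ 561.8 -256.2  102.7]
30 325 [ 574.4 -294.1  102.7]
90 325 [ 554.4 -290.7  102.8]
160 276 [ 533.4 -267.6  107.1]
230 276 [ 505.7 -261.7  107.1]
30 230 [ 581.  -261.    12.3]
90 230 [ 561.4 -256.1   12.6]
30 325 [ 574.  -293.8   12.6]
90 325 [ 554.1 -290.4   12.4]
160 276 [ 533.9 -267.5   21.6]
230 276 [ 505.5 -261.5   16.4]
rows 9 total rv [-5.74  0.02 -0.03] dp mm [-36.  330.8  -4.1]
-0.6, 0.0, -0.0, 0.4, -11.2, -35.2
-0.6, 0.0, -0.0, 0.4, -10.8, -35.4
-0.6, 0.0, -0.0, 0.4, -10.4, -35.5
-0.6, 0.0, -0.0, 0.4, -10.0, -35.6
-0.6, 0.0, -0.0, 0.4, -9.6, -35.7
-0.6, 0.0, -0.0, 0.5, -9.2, -35.8
-0.6, 0.0, -0.0, 0.5, -8.8, -35.9
-0.6, 0.0, -0.0, 0.5, -8.4, -36.0
-0.6, 0.0, -0.0, 0.5, -8.0, -36.1
```

View pics/w4.png

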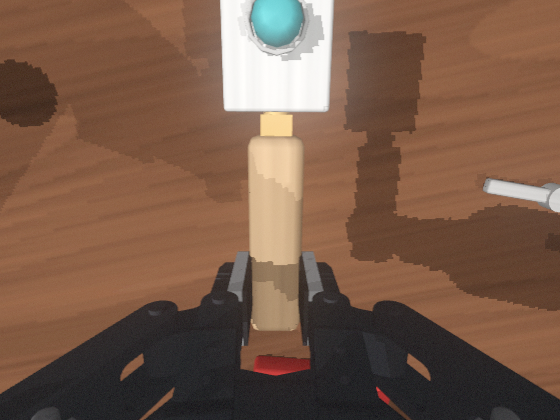

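Request:
jog_arm(moves=[0,0,0,0,-3,-10,18,-0.5,0,0,0,-6,-20,18,-0.5,0,0,0,-8,-27,18,-0.5,0,0,0,-8,-27,18,-0.5,0,0,0,-8,-27,18,-0.5,0,0,0,-8,-27,18,-0.5,0,0,0,-8,-27,18,-0.5,0,0,0,-8,-27,18])

```text
time: 4.35
tcp_pos: [0.4594, -0.0555, 0.0925]
tcp_rot: [1.317, 1.138, -1.32]
force: [0.5, 0.4, -1.2]
finger_gap: 0.229
```

```bash
python3 - <<'E'
from h import *
st(); plan([.446,.074,.09],-6.3,rows=5)
E
```

```text
t 4.35 tcp [459.4 -55.5  92.5] toolx [-0.0031  0.001  -1.    ] yaw -8.54 F [ 0.52  0.41 -1.2 ] gap 0.229 j [-0.21  0.32  1.92  0.    0.91  1.51]
rows 5 total rv [-2.24 -0.03  0.18] dp mm [-13.4 129.5  -2.5]
-0.4, -0.0, 0.0, 0.5, -6.3, -25.3
-0.4, -0.0, 0.0, 0.5, -6.1, -25.3
-0.4, -0.0, 0.0, 0.5, -5.9, -25.4
-0.4, -0.0, 0.0, 0.5, -5.7, -25.4
-0.4, -0.0, 0.0, 0.5, -5.5, -25.5
```

Request:
jog_arm(moves=[-0.4,0,0,0,-5,-25,18,-0.4,0,0,0,-5,-25,18,-0.4,0,0,0,-4,-25,18,-0.4,0,0,0,-4,-20,18,-0.2,0,0,0,-2,-12,18,0,0,0,0,-1,-5,18,0,0,0,0,0,0,18,0,0,0,0,0,0,18])

```text
time: 5.02
tcp_pos: [0.4549, 0.0562, 0.0931]
tcp_rot: [1.294, 1.152, -1.296]
force: [-0.4, -0.6, -1.1]
finger_gap: 0.23
```

```bash
python3 - <<'E'
from h import *
st(); take('wrist','w5')
E
```

```text
t 5.02 tcp [454.9  56.2  93.1] toolx [-1.6e-03 -3.0e-04 -1.0e+00] yaw -6.7 F [-0.43 -0.61 -1.11] gap 0.23 j [ 0.03  0.31  1.93 -0.    0.91  1.72]
```

View pics/w5.png

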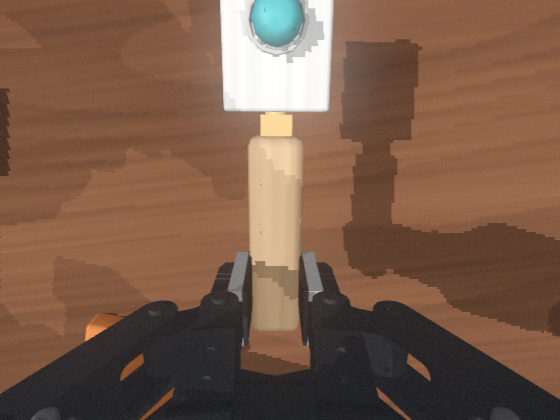

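```bash
python3 - <<'E'
from h import *
st(); plan([.488,.069,.215],-6.3,rows=6)
E
```

```text
t 5.07 tcp [455.2  55.8  93.2] toolx [-1.2e-03 -4.0e-04 -1.0e+00] yaw -6.75 F [ 0.26 -0.41 -1.35] gap 0.235 j [ 0.03  0.31  1.93 -0.    0.91  1.72]
rows 6 total rv [-0.45  0.03  0.06] dp mm [ 32.8  13.2 121.8]
-0.1, 0.0, 0.0, -20.3, 5.2, -2.8
-0.1, 0.0, 0.0, -20.3, 5.2, -2.8
-0.1, 0.0, 0.0, -20.3, 5.2, -2.8
-0.1, 0.0, 0.0, -20.3, 5.2, -2.8
-0.1, 0.0, 0.0, -20.3, 5.2, -2.8
-0.1, 0.0, 0.0, -20.3, 5.2, -2.8
```

Request:
jog_arm(moves=[0,0,0,-12,3,-2,18,0,0,0,-20,5,-3,18,0,0,0,-25,6,-3,18,0,0,0,-25,6,-3,18,0,0,0,-22,6,-3,18,0,0,0,-12,3,-2,18,0,0,0,-6,2,-1,18,0,0,0,0,0,0,18])

```text
time: 5.73
tcp_pos: [0.4898, 0.0687, 0.2169]
tcp_rot: [1.298, 1.148, -1.294]
force: [0.9, 0.0, -1.8]
finger_gap: 0.231
```

```bash
python3 - <<'E'
from h import *
st(); take('wrist','w6'); take('top','t6'); take('scene','s6')
E
```

```text
t 5.73 tcp [489.8  68.7 216.9] toolx [ 0.0031  0.     -1.    ] yaw -6.83 F [ 0.92  0.05 -1.84] gap 0.231 j [ 0.05  0.21  1.69 -0.    1.24  1.74]
```

View pics/w6.png

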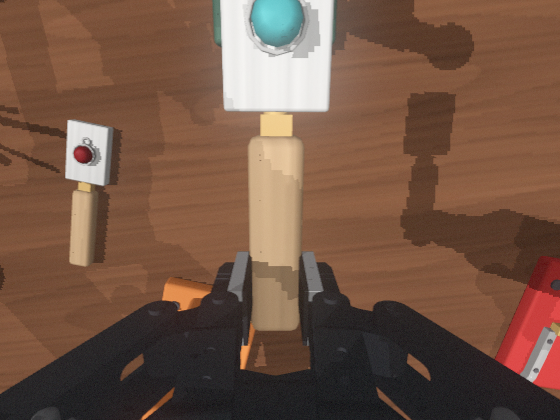

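View pics/t6.png

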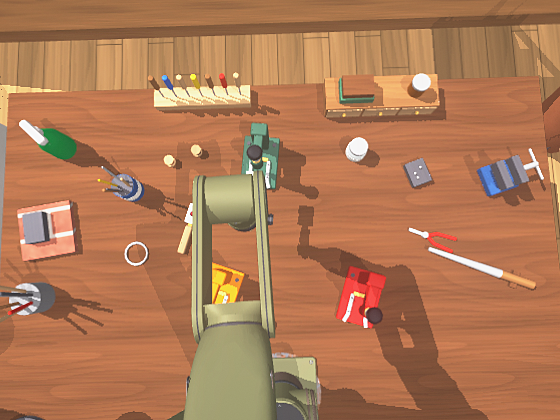

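```bash
python3 - <<'E'
from h import *
o,p,d,c=pickle.load(open('w6.pkl','rb'))
cv2.imwrite('pics/w6z.png',cv2.resize(p[0:60,200:360],None,fx=5,fy=5,interpolation=2)[:,:,::-1])
P=pts(d,o,c); m=(P[...,2]>.012)&(P[...,2]<.035); m[60:]=0
for v in range(0,60,4):
    us=np.where(m[v])[0]; us=us[(us>180)&(us<380)]; print(v,us.min() if len(us) else None,us.max() if len(us) else None,(us<280).sum(),(us>280).sum())
E
```

```text
0 212 336 8 3
4 212 336 8 3
8 212 335 8 3
12 213 335 7 3
16 213 335 7 3
20 213 335 7 3
24 213 335 8 3
28 213 335 8 4
32 213 334 8 3
36 214 334 7 3
40 214 334 7 3
44 216 220 5 0
48 None None 0 0
52 None None 0 0
56 None None 0 0
```

View pics/w6z.png

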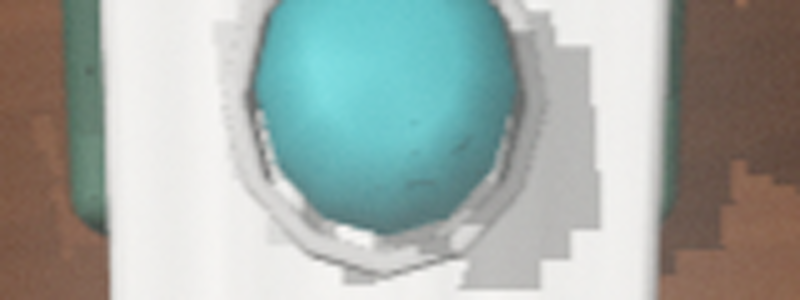

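View pics/s6.png

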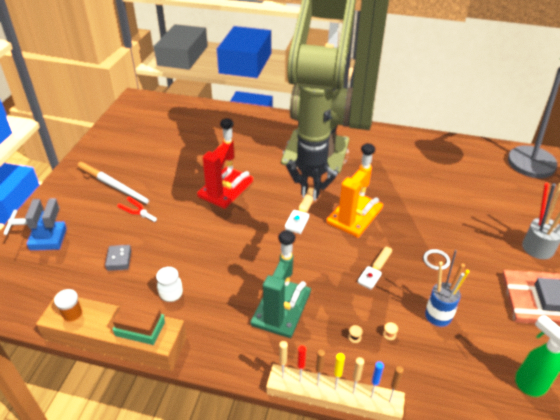

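```bash
python3 - <<'E'
from h import *
o,p,d,c=pickle.load(open('w6.pkl','rb'))
for v,a,b in((2,211.8,336.5),(20,212.8,335.5),(38,213.8,334.4)):
    q=plane([[a,v],[b,v]],.02,o,c); print(v,q.round(4)[:,:2],'mid',q.mean(0).round(4),np.linalg.norm(q[0]-q[1]))
q=plane([[211.8,2],[213.8,38],[336.5,2],[334.4,38]],.02,o,c)
for i in(0,2): a=q[i]-q[i+1]; print('yaw',np.degrees(np.arctan2(a[1],a[0])))
print('front corner L',plane([[218,46]],.02,o,c),'R',plane([[334,44]],.02,o,c))
# knob in top and scene view via t6/s6 bias: top camera vs TCP via holder stone in hand
o,p,d,c=pickle.load(open('s6.pkl','rb')); hsv=cv2.cvtColor(p,cv2.COLOR_RGB2HSV)
m=(hsv[...,0]>80)&(hsv[...,0]<100)&(hsv[...,1]>90)&(hsv[...,2]>120); m[:,:285]=0;m[:,310:]=0;m[:205]=0;m[235:]=0
vv,uu=np.where(m); ce=[uu.mean(),vv.mean()]; print(ce,len(uu),'scene stone',plane(ce,.216+.0225,o,c)); o=pickle.load(open('w6.pkl','rb'))[0]
a=np.radians(-6.6); print('tcp-based stone',o['tcp_pos']+.099*np.array([np.cos(a),np.sin(a),0]))
E
```

```text
2 [[ 0.6537  0.1054]
 [ 0.6407 -0.0027]] mid [0.6472 0.0514 0.02  ] 0.10887463057563683
20 [[ 0.6396  0.1069]
 [ 0.6267 -0.0008]] mid [0.6332 0.053  0.02  ] 0.10852317589415823
38 [[0.6252 0.1085]
 [0.6123 0.0012]] mid [0.6187 0.0548 0.02  ] 0.1080740410060003
yaw -6.153932111333364
yaw -7.752020433877995
front corner L [[0.61820479 0.10582847 0.02      ]] R [[0.60742111 0.00188675 0.02      ]]
[np.float64(296.5238095238095), np.float64(217.38095238095238)] 21 scene stone [[0.59509321 0.05795204 0.2385    ]]
tcp-based stone [0.58812723 0.05729894 0.21690196]
```

```bash
python3 - <<'E'
from h import *
st(); plan([.4742,.0710,.035],-6.5,rows=6)
E
```

```text
t 5.88 tcp [487.1  68.8 214.4] toolx [-2.9e-03 -3.0e-04 -1.0e+00] yaw -6.79 F [-1.52 -0.86 -2.15] gap 0.232 j [ 0.05  0.21  1.7  -0.    1.24  1.74]
rows 6 total rv [-0.29  0.03  0.17] dp mm [ -12.9    2.2 -179.4]
-0.0, 0.0, 0.0, 29.9, -2.1, -0.1
-0.0, 0.0, 0.0, 29.9, -2.1, -0.1
-0.0, 0.0, 0.0, 29.9, -2.1, -0.1
-0.0, 0.0, 0.0, 29.9, -2.2, -0.1
-0.0, 0.0, 0.0, 29.9, -2.2, -0.1
-0.0, 0.0, 0.0, 29.9, -2.2, -0.1
```

Request:
jog_arm(moves=[0,0,0,15,-3,0,18,0,0,0,28,-3,0,18,-0.3,0,0,34,-3,0,18,0,0,0,34,-2,0,18,0,0,0,34,-1,0,18,0,0,0,22,-1,0,18,0,0,0,10,0,0,18,0,0,0,2,0,0,18])

```text
time: 6.55
tcp_pos: [0.4717, 0.0705, 0.0333]
tcp_rot: [1.287, 1.159, -1.299]
force: [-0.6, 0.7, -0.3]
finger_gap: 0.235
```

Request:
jog_arm(moves=[0,0,0,0,0,0,18,0,0,0,0,0,0,18,0,0,0,0,0,0,18,0,0,0,0,0,0,18,0,0,0,0,0,0,18,0,0,0,0,0,0,18,0,0,0,0,0,0,18,0,0,0,0,0,0,18])

```text
time: 7.22
tcp_pos: [0.4757, 0.0709, 0.037]
tcp_rot: [1.292, 1.153, -1.291]
force: [0.6, 0.1, -0.9]
finger_gap: 0.228
```

```bash
python3 - <<'E'
from h import *
o=st(); plan([.4742,.0710,.0265],-6.5,rows=2,o=o); o,p,d,c=take('wrist','w7')
q=o['tcp_pos'];a=np.radians(-6.5);v=np.array(q[:2])-[.663,.0495]; print('press frame',v@[np.cos(a),np.sin(a)],v@[-np.sin(a),np.cos(a)])
E
```

```text
t 7.22 tcp [475.7  70.9  37. ] toolx [ 7.e-04  1.e-04 -1.e+00] yaw -6.45 F [ 0.57  0.14 -0.9 ] gap 0.228 j [0.06 0.42 1.94 0.   0.78 1.74]
rows 2 total rv [ 0.05 -0.01 -0.04] dp mm [ -1.5   0.1 -10.5]
0.0, -0.0, -0.0, 5.3, -0.7, 0.1
0.0, -0.0, -0.0, 5.3, -0.7, 0.1
press frame -0.18854312461644465 0.00010433614906925747
```

View pics/w7.png

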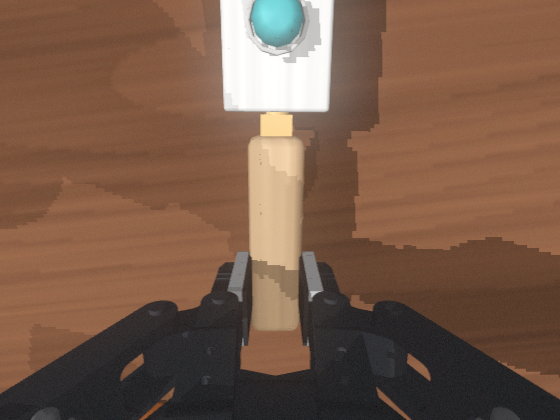

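Request:
jog_arm(moves=[0,0,0,5,0,0,18,0,0,0,5,0,0,18,0,0,0,1,0,0,18,0,0,0,0,0,0,18,0,0,0,0,4,0,18,0,0,0,0,6,0,18,0,0,0,0,6,0,18,0,0,0,0,4,0,18])

```text
time: 7.93
tcp_pos: [0.4973, 0.0686, 0.026]
tcp_rot: [1.293, 1.152, -1.29]
force: [0.2, -0.1, -0.9]
finger_gap: 0.228
```

```bash
cat >> h.py <<'E'
def pf(o):
    a=np.radians(-6.5);v=np.array(o['tcp_pos'][:2])-[.663,.0495]; r=np.array([[np.cos(a),np.sin(a)],[-np.sin(a),np.cos(a)]])
    print('press frame mm',(r@v*1000).round(2),'F press',(r@o['force'][:2]).round(2),'Fz',round(o['force'][2],2),'tau',np.round(o['ft_torque'],2))
E
python3 - <<'E'
from h import *
pf(st()); take('wrist','w8'); take('top','t8')
E
```

```text
t 7.93 tcp [497.3  68.6  26. ] toolx [ 2.e-03  1.e-04 -1.e+00] yaw -6.45 F [ 0.15 -0.12 -0.93] gap 0.228 j [ 0.05  0.46  1.91 -0.    0.77  1.74]
press frame mm [-166.81    0.22] F press [ 0.16 -0.1 ] Fz -0.93 tau [0.  0.1 0. ]
```

View pics/w8.png

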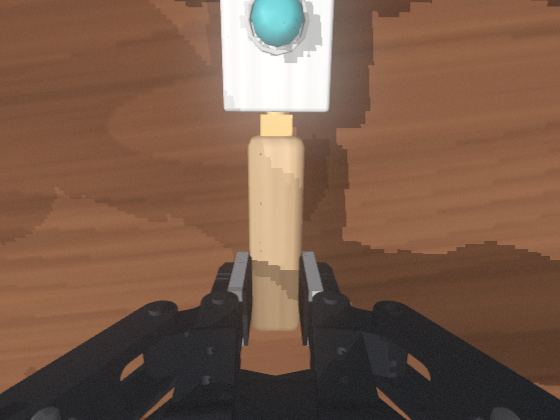

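Request:
jog_arm(moves=[0,0,0,0,2,0,18,0,0,0,0,3,0,18,0,0,0,0,3,0,18,0,0,0,0,3,0,18,0,0,0,0,3,0,18,0,0,0,0,3,0,18,0,0,0,0,2,0,18,0,0,0,0,1,0,18])

```text
time: 8.7
tcp_pos: [0.5158, 0.0664, 0.0258]
tcp_rot: [1.292, 1.154, -1.291]
force: [0.7, 0.1, -1.5]
finger_gap: 0.226
```

```bash
python3 - <<'E'
from h import *
pf(st()); take('wrist','w9')
E
```

```text
t 8.7 tcp [515.8  66.4  25.8] toolx [ 5.e-04  0.e+00 -1.e+00] yaw -6.45 F [ 0.69  0.14 -1.49] gap 0.226 j [0.05 0.48 1.87 0.   0.8  1.73]
press frame mm [-148.12    0.15] F press [0.67 0.22] Fz -1.49 tau [ 0.01  0.14 -0.  ]
```

View pics/w9.png

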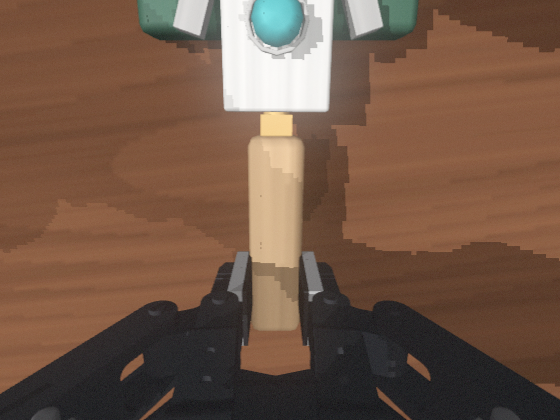

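```bash
python3 - <<'E'
from h import *
o,p,d,c=pickle.load(open('w9.pkl','rb'))
cv2.imwrite('pics/w9z.png',cv2.resize(p[0:60,130:430],(800,160),interpolation=2)[:,:,::-1])
T=R.from_rotvec(o['tcp_rot']).as_matrix()
def tool(uv,z): return ((plane(uv,z,o,c)-o['tcp_pos'])@T*1000).round(1)
print('block',tool([[220.5,20],[332,20],[223,100],[329.5,100]],.0335))
P=pts(d,o,c); 
for v in (2,8,14,20,26):
    us=np.where((P[v,:,2]>.012)&(P[v,:,2]<.05))[0]; us=us[(us>100)&(us<450)]; q=tool([[us.min()-.3,v],[us.max()+.3,v]],.02); print(v,us.min(),us.max(),q[:,1:].tolist(),'mid',q.mean(0))
g=cv2.cvtColor(p,cv2.COLOR_RGB2HSV)
for v in (2,8,14,20,26,31):
    w=[u for u in range(140,420) if g[v,u,1]<60]; L=[u for u in w if u<215 ];Rr=[u for u in w if u>338]; 
    q=tool([[max(L)+.5,v],[min(Rr)-.5,v]],.029); print('rail',v,min(L),max(L),min(Rr),max(Rr),q[:,2],q.mean(0))
E
```

```text
block [[ -7.7 100.6 -19.9]
 [ -7.7 100.6  19.3]
 [ -7.7  73.7 -20.2]
 [ -7.7  73.7  19.6]]
2 138 417 [[109.7, -53.2], [109.7, 53.6]] mid [  5.8 109.7   0.2]
8 138 417 [[107.6, -53.4], [107.6, 53.8]] mid [  5.8 107.6   0.2]
14 139 416 [[105.6, -53.3], [105.6, 53.7]] mid [  5.8 105.6   0.2]
20 139 415 [[103.5, -53.5], [103.5, 53.5]] mid [  5.8 103.5   0. ]
26 141 414 [[101.4, -52.9], [101.4, 53.4]] mid [  5.8  101.4    0.25]
rail 2 147 214 339 381 [-22.5  22. ] [ -3.2  107.4   -0.25]
rail 8 145 214 339 417 [-22.6  22.1] [ -3.2  105.5   -0.25]
rail 14 144 214 339 388 [-22.7  22.2] [ -3.2  103.5   -0.25]
rail 20 146 214 339 416 [-22.7  22.3] [ -3.2 101.6  -0.2]
rail 26 172 214 339 414 [-22.8  22.4] [-3.2 99.6 -0.2]
rail 31 143 214 339 412 [-22.9  22.5] [-3.2 97.9 -0.2]
```

View pics/w9z.png

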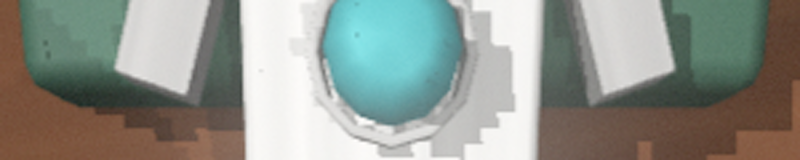

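```bash
python3 - <<'E'
from h import *
o,p,d,c=pickle.load(open('s6.pkl','rb'))
cv2.imwrite('pics/s6z.png',cv2.resize(p[100:240,250:390],None,fx=4,fy=4,interpolation=2)[:,:,::-1])
E
```

```text
(no output)
```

View pics/s6z.png

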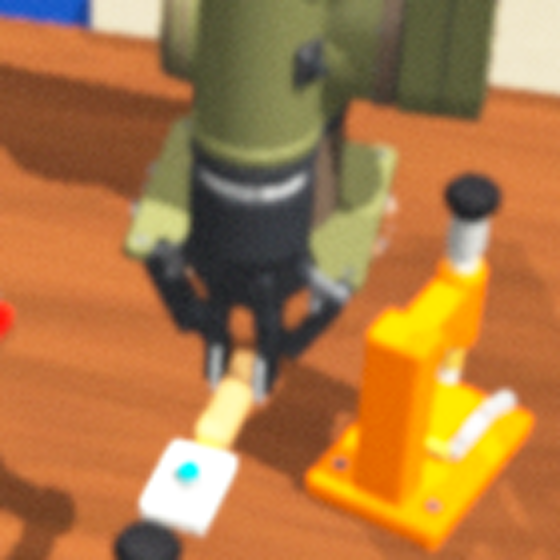

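Request:
jog_arm(moves=[0,0,0,0,3,0,18,0,0,0,0,4,0,18,0,0,0,0,4,0,18,0,0,0,0,4,0,18,0,0,0,0,4,0,18,0,0,0,0,4,0,18,0,0,0,0,3,0,18,0,0,0,0,2,0,18])

```text
time: 9.42
tcp_pos: [0.5438, 0.0632, 0.0257]
tcp_rot: [1.292, 1.154, -1.291]
force: [0.0, 0.4, -2.5]
finger_gap: 0.229
```

```bash
python3 - <<'E'
from h import *
pf(st()); take('wrist','w10')
E
```

```text
t 9.42 tcp [543.8  63.2  25.7] toolx [ 5.e-04  0.e+00 -1.e+00] yaw -6.45 F [ 0.05  0.39 -2.53] gap 0.229 j [ 0.04  0.5   1.81 -0.    0.83  1.72]
press frame mm [-120.01    0.15] F press [0.   0.39] Fz -2.53 tau [ 0.02  0.08 -0.01]
```

View pics/w10.png

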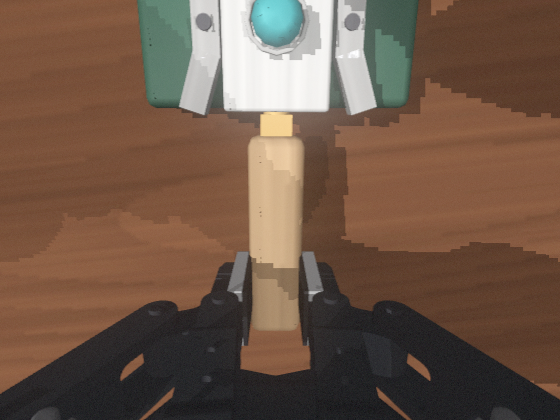

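```bash
python3 - <<'E'
from h import *
o,p,d,c=pickle.load(open('w10.pkl','rb'))
T=R.from_rotvec(o['tcp_rot']).as_matrix()
def tool(uv,z): return ((plane(uv,z,o,c)-o['tcp_pos'])@T*1000).round(1)
print(tool([[178,106],[380,106]],.02), 'block rear top',tool([[276,110]],.0335),'screws',tool([[204,21],[352,21]],.029))
print('rail kink/end',tool([[186,111],[369,109]],.029))
E
```

```text
[[  5.8  71.5 -40.8]
 [  5.8  71.5  42.6]] block rear top [[-7.7 70.1 -0.4]] screws [[ -3.2 101.2 -26.6]
 [ -3.2 101.2  27.2]]
rail kink/end [[ -3.2  69.7 -35.4]
 [ -3.2  70.4  35.8]]
```

Request:
jog_arm(moves=[0,0,0,0,2,0,18,0,0,0,0,2,0,18,0,0,0,0,3,0,18,0,0,0,0,3,0,18,0,0,0,0,3,0,18,0,0,0,0,2,0,18,0,0,0,0,1,0,18,0,0,0,0,0.5,0,18])

```text
time: 10.13
tcp_pos: [0.5597, 0.0614, 0.0257]
tcp_rot: [1.292, 1.154, -1.292]
force: [0.2, -0.0, -0.3]
finger_gap: 0.229
```

Request:
jog_arm(moves=[0,0,0,0,0.4,0,18,0,0,0,0,0.4,0,18,0,0,0,0,0.4,0,18,0,0,0,0,0.4,0,18,0,0,0,0,0.4,0,18,0,0,0,0,0.4,0,18,0,0,0,0,0,0,18,0,0,0,0,0,0,18])

```text
time: 10.8
tcp_pos: [0.5619, 0.0612, 0.0257]
tcp_rot: [1.292, 1.154, -1.292]
force: [1.4, 0.5, -1.4]
finger_gap: 0.227
```

```bash
python3 - <<'E'
from h import *
pf(st())
E
```

```text
t 10.8 tcp [561.9  61.2  25.7] toolx [-0. -0. -1.] yaw -6.45 F [ 1.43  0.47 -1.37] gap 0.227 j [ 0.03  0.52  1.77 -0.    0.85  1.72]
press frame mm [-101.8     0.13] F press [1.37 0.63] Fz -1.37 tau [-0.01  0.1   0.01]
```

Request:
jog_arm(moves=[0,0,0,0.4,0,0,18,0,0,0,0.4,0,0,18,0,0,0,0,0.3,0,18,0,0,0,0,0.3,0,18,0,0,0,0,0.3,0,18,0,0,0,0,0.3,0,18,0,0,0,0,0.3,0,18,0,0,0,0,0,0,18])

```text
time: 11.47
tcp_pos: [0.5635, 0.061, 0.0249]
tcp_rot: [1.292, 1.154, -1.291]
force: [-0.2, -0.1, -1.0]
finger_gap: 0.23
```

Request:
jog_arm(moves=[0,0,0,0,0.3,0,18,0,0,0,0,0.3,0,18,0,0,0,0,0.3,0,18,0,0,0,0,0.3,0,18,0,0,0,0,0,0,18,0,0,0,0,0,0,18,0,0,0,0,0,0,18,0,0,0,0,0,0,18])

```text
time: 12.13
tcp_pos: [0.5647, 0.0609, 0.0249]
tcp_rot: [1.292, 1.154, -1.291]
force: [0.1, 0.0, -1.5]
finger_gap: 0.229
```

```bash
python3 - <<'E'
from h import *
pf(st())
E
```

```text
t 12.13 tcp [564.7  60.9  24.9] toolx [ 2.e-04 -0.e+00 -1.e+00] yaw -6.45 F [ 0.1   0.05 -1.5 ] gap 0.229 j [ 0.03  0.52  1.76 -0.    0.85  1.72]
press frame mm [-98.98   0.16] F press [0.1  0.06] Fz -1.5 tau [-0.    0.03 -0.01]
```

Request:
jog_arm(moves=[0,0,0,0,0.2,0,18,0,0,0,0,0.2,0,18,0,0,0,0,0.2,0,18,0,0,0,0,0.2,0,18,0,0,0,0,0.2,0,18,0,0,0,0,0,0,18,0,0,0,0,0,0,18,0,0,0,0,0,0,18])

```text
time: 12.8
tcp_pos: [0.5649, 0.0608, 0.0248]
tcp_rot: [1.291, 1.155, -1.293]
force: [-2.5, 0.5, -0.5]
finger_gap: 0.23
```

```bash
python3 - <<'E'
from h import *
pf(st())
E
```

```text
t 12.8 tcp [564.9  60.8  24.8] toolx [-0.0012 -0.     -1.    ] yaw -6.45 F [-2.51  0.45 -0.49] gap 0.23 j [0.03 0.53 1.76 0.   0.86 1.72]
press frame mm [-9.877e+01  8.000e-02] F press [-2.54  0.16] Fz -0.49 tau [0.03 0.42 0.04]
```

Request:
jog_arm(moves=[0,0,0,0,0.2,0,18,0,0,0,0,0.2,0,18,0,0,0,0,0.2,0,18,0,0,0,0,0.2,0,18,0,0,0,0,0.2,0,18,0,0,0,0,0,0,18,0,0,0,0,0,0,18,0,0,0,0,0,0,18])

```text
time: 13.47
tcp_pos: [0.5649, 0.0607, 0.0245]
tcp_rot: [1.29, 1.156, -1.294]
force: [-6.4, 0.4, 0.2]
finger_gap: 0.233
```

```bash
python3 - <<'E'
from h import *
pf(st()); o,p,d,c=take('wrist','w11')
T=R.from_rotvec(o['tcp_rot']).as_matrix()
P=((pts(d,o,c)-o['tcp_pos'])*1000)
for v,u in((30,230),(100,230),(30,325),(100,325)): print((P[v-2:v+3,u-2:u+3].mean((0,1))+np.array(o['tcp_pos'])*1000).round(1))
E
```

```text
t 13.47 tcp [564.9  60.7  24.5] toolx [-0.0031  0.     -1.    ] yaw -6.44 F [-6.42  0.4   0.19] gap 0.233 j [0.03 0.53 1.76 0.   0.86 1.72]
press frame mm [-9.877e+01  2.000e-02] F press [-6.42 -0.33] Fz 0.19 tau [0.05 0.88 0.04]
[663.4  66.3  32.7]
[640.1  69.8  32.6]
[659.7  33.   32.6]
[636.1  34.7  32.3]
```

View pics/w11.png

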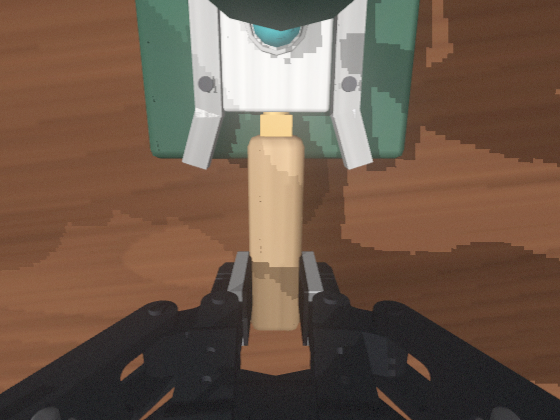

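Request:
jog_arm(moves=[0,0,0,0,-0.4,0,18,0,0,0,0,-0.4,0,18,0,0,0,0,0,0,30,0,0,0,0,0,0,40,0,0,0,0,0,0,60,0,0,0,0,0,0,60,0,0,0,0,0,0,60,0,0,0,0,0,0,60])

```text
time: 14.18
tcp_pos: [0.5664, 0.0607, 0.0251]
tcp_rot: [1.292, 1.153, -1.291]
force: [0.2, 0.1, -0.2]
finger_gap: 0.704
```

```bash
python3 - <<'E'
from h import *
pf(st()); o,p,d,c=take('wrist','w12')
T=R.from_rotvec(o['tcp_rot']).as_matrix()
def tool(uv,z): return ((plane(uv,z,o,c)-o['tcp_pos'])@T*1000).round(1)
print(tool([[276,110]],.032),tool([[200,156],[380,156]],.02))
E
```

```text
t 14.18 tcp [566.4  60.7  25.1] toolx [ 0.0012  0.     -1.    ] yaw -6.45 F [ 0.23  0.07 -0.25] gap 0.704 j [ 0.03  0.53  1.76 -0.    0.86  1.72]
press frame mm [-97.21   0.19] F press [0.23 0.1 ] Fz -0.25 tau [0.01 0.01 0.01]
[[-6.8 70.1 -0.4]] [[  5.2  50.9 -32.8]
 [  5.2  50.9  44.2]]
```

View pics/w12.png

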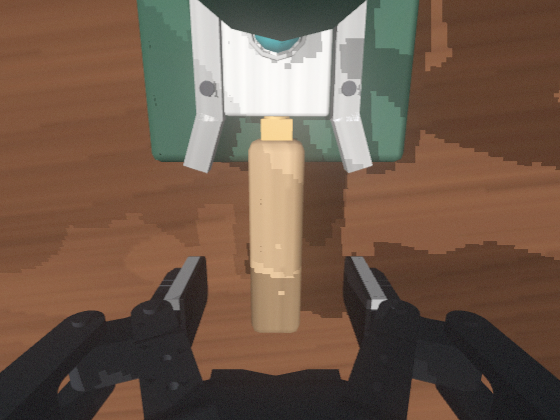

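Request:
jog_arm(moves=[0,0,0,-6,0,0,60,0,0,0,-15,0,0,60,0,0,0,-30,0,0,60,0,0,0,-38,0,0,60,0,0,0,-38,0,0,60,0,0,0,-38,0,0,40,0,0,0,-38,0,0,20,0,0,0,-38,0,0,0], force=60)

```text
time: 14.9
tcp_pos: [0.5651, 0.0607, 0.2684]
tcp_rot: [1.292, 1.154, -1.291]
force: [1.0, 0.1, 0.1]
finger_gap: 0.283
```

```bash
python3 - <<'E'
from h import *
st(); plan([.6635,.0493,.285],-6.5,rows=6)
E
```

```text
t 14.9 tcp [565.1  60.7 268.4] toolx [ 6.e-04  1.e-04 -1.e+00] yaw -6.45 F [0.99 0.11 0.14] gap 0.283 j [0.03 0.27 1.46 0.   1.41 1.72]
rows 6 total rv [ 0.05 -0.01 -0.03] dp mm [ 98.4 -11.4  16.6]
0.0, -0.0, -0.0, -2.8, 16.5, 0.0
0.0, -0.0, -0.0, -2.8, 16.5, 0.0
0.0, -0.0, -0.0, -2.8, 16.5, 0.0
0.0, -0.0, -0.0, -2.8, 16.5, 0.0
0.0, -0.0, -0.0, -2.8, 16.5, 0.0
0.0, -0.0, -0.0, -2.8, 16.5, 0.0
```

Request:
jog_arm(moves=[0,0,0,-4,0,0,0,0,0,0,0,6,0,0,0,0,0,0,12,0,0,0,0,0,0,14,0,0,0,0,0,0,12,0,0,0,0,0,0,6,0,0,0,0,0,0,0,0,0,0,0,0,0,0,0,0])

```text
time: 15.57
tcp_pos: [0.615, 0.055, 0.2678]
tcp_rot: [1.29, 1.156, -1.295]
force: [-0.7, 0.4, 0.1]
finger_gap: -0.002
```

```bash
python3 - <<'E'
from h import *
pf(st()); take('wrist','w13')
plan([.6635,.0493,.285],-6.5,rows=6)
E
```

```text
t 15.57 tcp [615.   55.  267.8] toolx [-0.0039 -0.     -1.    ] yaw -6.46 F [-0.7   0.41  0.12] gap -0.002 j [0.02 0.34 1.35 0.   1.45 1.7 ]
press frame mm [-4.833e+01  1.000e-02] F press [-0.74  0.33] Fz 0.12 tau [ 0.01 -0.01 -0.01]
rows 6 total rv [0.05 0.02 0.19] dp mm [48.8 -5.8 16.7]
0.0, 0.0, 0.0, -2.8, 8.2, 0.0
0.0, 0.0, 0.0, -2.8, 8.2, 0.0
0.0, 0.0, 0.0, -2.8, 8.2, 0.0
0.0, 0.0, 0.0, -2.8, 8.2, 0.0
0.0, 0.0, 0.0, -2.8, 8.2, 0.0
0.0, 0.0, 0.0, -2.8, 8.2, 0.0
```

View pics/w13.png

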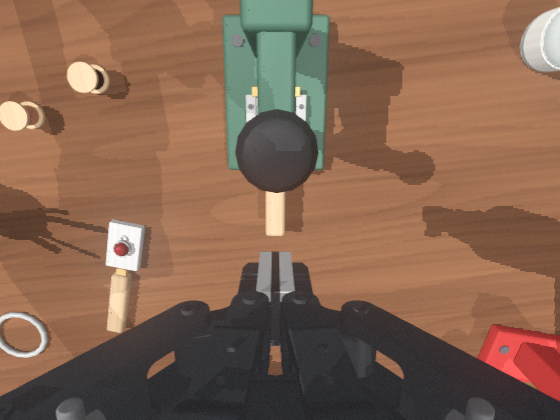

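```bash
python3 - <<'E'
from h import *
o,p,d,c=pickle.load(open('w13.pkl','rb')); P=pts(d,o,c)
m=(P[...,2]>.225)&(P[...,2]<.26); m[195:]=0; n,l,s,ce=cv2.connectedComponentsWithStats(m.astype(np.uint8))
i=1+s[1:,4].argmax(); print(s[i],ce[i],plane(ce[i],.238,o,c),'top z',np.percentile(P[l==i][:,2],[5,50,95]))
q=P[(l==i)&(P[...,2]>.2445)]; print('bbox xy',q.min(0),q.max(0),(q.min(0)+q.max(0))/2,len(q))
E
```

```text
[ 235  109   83   84 5360] [275.98955224 150.65541045] [[0.66465844 0.04960355 0.238     ]] top z [0.23886865 0.24553777 0.24717464]
bbox xy [0.64725542 0.03282741 0.24450099] [0.68150057 0.0664294  0.24884077] [0.66437799 0.04962841 0.24667088] 3576
```

Request:
jog_arm(moves=[0,0,0,0,6,0,0,0,0,0,0,12,0,0,0,0,0,0,14,0,0,0,0,0,0,11,0,0,0,0,0,0,5,0,0,0,0,0,0,1,0,0,0,0,0,0,0,0,0,0,0,0,0,0,0,0])

```text
time: 16.28
tcp_pos: [0.6634, 0.0497, 0.2699]
tcp_rot: [1.291, 1.155, -1.292]
force: [-0.3, -0.8, 0.4]
finger_gap: 0.001
```

```bash
python3 - <<'E'
from h import *
pf(st()); plan([.6644,.0496,.25],-6.5,rows=6)
E
```

```text
t 16.28 tcp [663.4  49.7 269.9] toolx [-8.e-04  0.e+00 -1.e+00] yaw -6.44 F [-0.32 -0.76  0.36] gap 0.001 j [0.01 0.41 1.24 0.   1.49 1.69]
press frame mm [0.39 0.23] F press [-0.23 -0.79] Fz 0.36 tau [-0.01 -0.02 -0.01]
rows 6 total rv [0.06 0.   0.05] dp mm [  1.   -0.1 -19.9]
0.0, 0.0, 0.0, 3.3, 0.2, -0.0
0.0, 0.0, 0.0, 3.3, 0.2, -0.0
0.0, 0.0, 0.0, 3.3, 0.2, -0.0
0.0, 0.0, 0.0, 3.3, 0.2, -0.0
0.0, 0.0, 0.0, 3.3, 0.2, -0.0
0.0, 0.0, 0.0, 3.3, 0.2, -0.0
```

Centred above the knob. I'll descend to just above it.

Request:
jog_arm(moves=[0,0,0,4,0.5,0,0,0,0,0,5,0.5,0,0,0,0,0,5,0,0,0,0,0,0,4,0,0,0,0,0,0,2,0,0,0,0,0,0,0,0,0,0,0,0,0,0,0,0,0,0,0,0,0,0,0,0])

```text
time: 16.95
tcp_pos: [0.6653, 0.0495, 0.2501]
tcp_rot: [1.292, 1.154, -1.291]
force: [0.1, 0.1, -0.6]
finger_gap: 0.001
```

Request:
jog_arm(moves=[0,0,0,1,0,0,0,0,0,0,1,0,0,0,0,0,0,1,0,0,0,0,0,0,1,0,0,0,0,0,0,1,0,0,0,0,0,0,1,0,0,0,0,0,0,1,0,0,0,0,0,0,1,0,0,0])

```text
time: 17.62
tcp_pos: [0.6652, 0.0495, 0.2422]
tcp_rot: [1.292, 1.154, -1.291]
force: [-1.2, -1.0, 3.7]
finger_gap: -0.005
```

```bash
python3 - <<'E'
from h import *
pf(st())
E
```

```text
t 17.62 tcp [665.2  49.5 242.2] toolx [ 5.e-04  0.e+00 -1.e+00] yaw -6.45 F [-1.18 -1.    3.72] gap -0.005 j [0.01 0.43 1.28 0.   1.43 1.69]
press frame mm [2.16 0.25] F press [-1.06 -1.13] Fz 3.72 tau [0.   0.23 0.02]
```

Request:
jog_arm(moves=[0,0,0,1,0,0,0,0,0,0,1,0,0,0,0,0,0,1,0,0,0,0,0,0,1,0,0,0,0,0,0,1,0,0,0,0,0,0,1,0,0,0,0,0,0,0,0,0,0,0,0,0,0,0,0,0])

```text
time: 18.28
tcp_pos: [0.6651, 0.0495, 0.2358]
tcp_rot: [1.292, 1.154, -1.292]
force: [-1.1, 0.2, 3.5]
finger_gap: 0.003
```

Request:
jog_arm(moves=[0,0,0,0.5,0,0,0,0,0,0,0.5,0,0,0,0,0,0,0.5,0,0,0,0,0,0,0.5,0,0,0,0,0,0,0.5,0,0,0,0,0,0,0.5,0,0,0,0,0,0,0,0,0,0,0,0,0,0,0,0,0])

```text
time: 18.95
tcp_pos: [0.6651, 0.0495, 0.2329]
tcp_rot: [1.292, 1.154, -1.292]
force: [-1.5, -0.7, 3.1]
finger_gap: 0.0
```

Request:
jog_arm(moves=[0,0,0,0.5,0,0,0,0,0,0,0.5,0,0,0,0,0,0,0.5,0,0,0,0,0,0,0.5,0,0,0,0,0,0,0.5,0,0,0,0,0,0,0,0,0,0,0,0,0,0,0,0,0,0,0,0,0,0,0,0])

```text
time: 19.62
tcp_pos: [0.6652, 0.0495, 0.2304]
tcp_rot: [1.292, 1.154, -1.292]
force: [-0.8, -1.2, 2.7]
finger_gap: 0.0
```

Request:
jog_arm(moves=[0,0,0,0.5,0,0,0,0,0,0,0.5,0,0,0,0,0,0,0.5,0,0,0,0,0,0,0.5,0,0,0,0,0,0,0.5,0,0,0,0,0,0,0,0,0,0,0,0,0,0,0,0,0,0,0,0,0,0,0,0])

```text
time: 20.28
tcp_pos: [0.6652, 0.0495, 0.2279]
tcp_rot: [1.292, 1.154, -1.292]
force: [0.5, 0.9, 4.9]
finger_gap: -0.0
```

Request:
jog_arm(moves=[0,0,0,0.4,0,0,0,0,0,0,0.4,0,0,0,0,0,0,0.4,0,0,0,0,0,0,0.4,0,0,0,0,0,0,0.4,0,0,0,0,0,0,0,0,0,0,0,0,0,0,0,0,0,0,0,0,0,0,0,0])

```text
time: 20.95
tcp_pos: [0.6651, 0.0495, 0.2259]
tcp_rot: [1.292, 1.154, -1.292]
force: [-1.2, 0.3, 4.5]
finger_gap: 0.002
```

Request:
jog_arm(moves=[0,0,0,0.4,0,0,0,0,0,0,0.4,0,0,0,0,0,0,0.4,0,0,0,0,0,0,0.4,0,0,0,0,0,0,0.4,0,0,0,0,0,0,0,0,0,0,0,0,0,0,0,0,0,0,0,0,0,0,0,0])

```text
time: 21.62
tcp_pos: [0.6652, 0.0495, 0.224]
tcp_rot: [1.292, 1.154, -1.292]
force: [-0.9, -0.7, 5.5]
finger_gap: -0.0
```

Request:
jog_arm(moves=[0,0,0,0.3,0,0,0,0,0,0,0.3,0,0,0,0,0,0,0.3,0,0,0,0,0,0,0.3,0,0,0,0,0,0,0.3,0,0,0,0,0,0,0,0,0,0,0,0,0,0,0,0,0,0,0,0,0,0,0,0])

```text
time: 22.28
tcp_pos: [0.6652, 0.0495, 0.2228]
tcp_rot: [1.292, 1.154, -1.291]
force: [-1.1, 0.3, 5.7]
finger_gap: -0.004
```

Request:
jog_arm(moves=[0,0,0,0.3,0,0,0,0,0,0,0.3,0,0,0,0,0,0,0.3,0,0,0,0,0,0,0.3,0,0,0,0,0,0,0.3,0,0,0,0,0,0,0,0,0,0,0,0,0,0,0,0,0,0,0,0,0,0,0,0])

```text
time: 22.95
tcp_pos: [0.6652, 0.0495, 0.2223]
tcp_rot: [1.292, 1.153, -1.291]
force: [-2.3, 0.6, 9.7]
finger_gap: 0.003
```

Request:
jog_arm(moves=[0,0,0,0.2,0,0,0,0,0,0,0.2,0,0,0,0,0,0,0.2,0,0,0,0,0,0,0.2,0,0,0,0,0,0,0.2,0,0,0,0,0,0,0,0,0,0,0,0,0,0,0,0,0,0,0,0,0,0,0,0])

```text
time: 23.62
tcp_pos: [0.6652, 0.0495, 0.2218]
tcp_rot: [1.292, 1.153, -1.29]
force: [-3.0, -0.5, 12.0]
finger_gap: 0.001
```

Request:
jog_arm(moves=[0,0,0,0.2,0,0,0,0,0,0,0.2,0,0,0,0,0,0,0.2,0,0,0,0,0,0,0.2,0,0,0,0,0,0,0.2,0,0,0,0,0,0,0,0,0,0,0,0,0,0,0,0,0,0,0,0,0,0,0,0])

```text
time: 24.28
tcp_pos: [0.6652, 0.0495, 0.2209]
tcp_rot: [1.292, 1.153, -1.29]
force: [-3.3, -0.2, 11.8]
finger_gap: -0.002
```

Request:
jog_arm(moves=[0,0,0,0.2,0,0,0,0,0,0,0.2,0,0,0,0,0,0,0.2,0,0,0,0,0,0,0.2,0,0,0,0,0,0,0.2,0,0,0,0,0,0,0,0,0,0,0,0,0,0,0,0,0,0,0,0,0,0,0,0])

```text
time: 24.95
tcp_pos: [0.6652, 0.0495, 0.2199]
tcp_rot: [1.292, 1.153, -1.29]
force: [-3.5, -0.9, 12.7]
finger_gap: -0.002
```

Request:
jog_arm(moves=[0,0,0,0.2,0,0,0,0,0,0,0.2,0,0,0,0,0,0,0.2,0,0,0,0,0,0,0.2,0,0,0,0,0,0,0.2,0,0,0,0,0,0,0,0,0,0,0,0,0,0,0,0,0,0,0,0,0,0,0,0])

```text
time: 25.62
tcp_pos: [0.6652, 0.0495, 0.2189]
tcp_rot: [1.292, 1.153, -1.29]
force: [-2.1, -0.8, 12.5]
finger_gap: 0.001
```

Request:
jog_arm(moves=[0,0,0,0.2,0,0,0,0,0,0,0.2,0,0,0,0,0,0,0.2,0,0,0,0,0,0,0.2,0,0,0,0,0,0,0.2,0,0,0,0,0,0,0,0,0,0,0,0,0,0,0,0,0,0,0,0,0,0,0,0])

```text
time: 26.28
tcp_pos: [0.6652, 0.0495, 0.2185]
tcp_rot: [1.293, 1.152, -1.29]
force: [-3.8, 0.3, 14.6]
finger_gap: 0.002
```

Request:
jog_arm(moves=[0,0,0,0.2,0,0,0,0,0,0,0.2,0,0,0,0,0,0,0.2,0,0,0,0,0,0,0.2,0,0,0,0,0,0,0,0,0,0,0,0,0,0,0,0,0,0,0,0,0,0,0,0,0,0,0,0,0,0,0])

```text
time: 26.95
tcp_pos: [0.6652, 0.0495, 0.2182]
tcp_rot: [1.293, 1.152, -1.29]
force: [-4.5, -0.1, 16.0]
finger_gap: -0.002
```

Request:
jog_arm(moves=[0,0,0,0.2,0,0,0,0,0,0,0.2,0,0,0,0,0,0,0.2,0,0,0,0,0,0,0.2,0,0,0,0,0,0,0.1,0,0,0,0,0,0,0,0,0,0,0,0,0,0,0,0,0,0,0,0,0,0,0,0])

```text
time: 27.62
tcp_pos: [0.6653, 0.0495, 0.2179]
tcp_rot: [1.293, 1.152, -1.289]
force: [-5.1, 0.6, 18.7]
finger_gap: -0.003
```

Request:
jog_arm(moves=[0,0,0,0,0,0,0,0,0,0,0,0,0,0,0,0,0,0,0,0,0,0,0,0,0,0,0,0,0,0,0,0,0,0,0,0,0,0,0,0,0,0,0,0,0,0,0,0,0,0,0,0,0,0,0,0])

```text
time: 28.28
tcp_pos: [0.6652, 0.0495, 0.2178]
tcp_rot: [1.293, 1.152, -1.289]
force: [-5.0, 0.6, 18.8]
finger_gap: -0.001
```

Request:
jog_arm(moves=[0,0,0,0,0,0,0,0,0,0,0,0,0,0,0,0,0,0,0,0,0,0,0,0,0,0,0,0,0,0,0,-0.5,0,0,0,0,0,0,-1,0,0,0,0,0,0,-2,0,0,0,0,0,0,-3,0,0,0])

```text
time: 28.95
tcp_pos: [0.6652, 0.0495, 0.2215]
tcp_rot: [1.292, 1.153, -1.291]
force: [0.7, -0.3, 5.1]
finger_gap: -0.002
```

Request:
jog_arm(moves=[0,0,0,-3,0,0,0,0,0,0,-3,0,0,0,0,0,0,-3,0,0,0,0,0,0,-3,0,0,0,0,0,0,-3,0,0,0,0,0,0,-3,0,0,0,0,0,0,-3,0,0,0,0,0,0,-4,0,0,0])

```text
time: 29.62
tcp_pos: [0.6651, 0.0495, 0.2455]
tcp_rot: [1.291, 1.154, -1.292]
force: [1.7, 0.1, 2.0]
finger_gap: -0.001
```

Request:
jog_arm(moves=[0,0,0,-6,0,0,0,0,0,0,-10,0,0,0,0,0,0,-15,0,0,0,0,0,0,-15,-8,0,0,0,0,0,0,-15,0,0,0,0,0,0,-20,0,0,0,0,0,0,-18,0,0,0,0,0,0,-8,0,0])

```text
time: 30.28
tcp_pos: [0.594, 0.0575, 0.2922]
tcp_rot: [1.29, 1.156, -1.293]
force: [-0.4, -0.7, -0.6]
finger_gap: -0.001
```

Request:
jog_arm(moves=[0,0,0,0,-4,0,0,0,0,0,0,0,0,0,0,0,0,0,0,0,0,0,0,0,0,0,0,0,0,0,0,0,0,0,0,0,0,0,0,0,0,0,0,0,0,0,0,0,0,0,0,0,0,0,0,0])

```text
time: 30.95
tcp_pos: [0.5928, 0.0576, 0.2915]
tcp_rot: [1.292, 1.154, -1.292]
force: [-0.9, 0.4, 0.1]
finger_gap: -0.004
```

```bash
python3 - <<'E'
from h import *
pf(st()); o,p,d,c=take('wrist','w14'); take('scene','s14')
P=pts(d,o,c); q=P[(abs(P[...,0]-.6644)<.008)&(abs(P[...,1]-.0496)<.008)&(P[...,2]>.19)&(P[...,2]<.27)]; print('knob z',len(q),np.median(q[:,2]) if len(q) else None)
E
```

```text
t 30.95 tcp [592.8  57.6 291.5] toolx [-3.e-04 -0.e+00 -1.e+00] yaw -6.46 F [-0.85  0.44  0.13] gap -0.004 j [ 0.03  0.3   1.37 -0.    1.48  1.71]
press frame mm [-70.65   0.13] F press [-0.9   0.35] Fz 0.13 tau [ 0.05 -0.02 -0.03]
knob z 979 0.24639717213577503
```

View pics/w14.png

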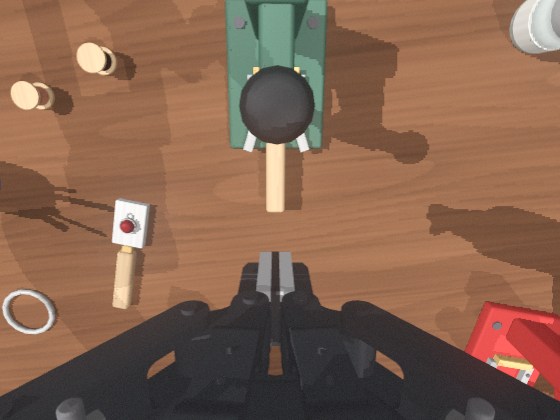

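View pics/s14.png

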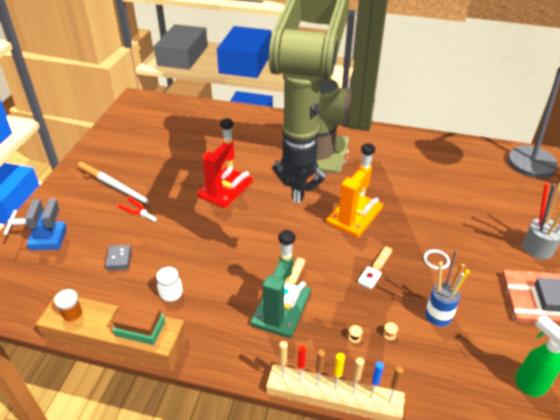

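```bash
python3 - <<'E'
from h import *
o,p,d,c=pickle.load(open('w14.pkl','rb')); P=pts(d,o,c)
T=R.from_rotvec(o['tcp_rot']).as_matrix()
print((plane([[275,212]],.024,o,c)-o['tcp_pos'])@T*1000,(plane([[240,149],[315,149]],.02,o,c)-o['tcp_pos'])@T*1000)
E
```

```text
[[267.47874508 -56.24865994  -0.65613828]] [[271.4522454   21.01990033 -42.28758252]
 [271.45650177  21.01571447  46.92272926]]
```

```bash
python3 - <<'E'
from h import *
for f,r in(('w12',(300,345)),('w14',(195,225)),('w13',(215,250))):
    o,p,d,c=pickle.load(open(f+'.pkl','rb')); P=pts(d,o,c)
    Z=P[:,275,2]; v=[i for i in range(*r) if .028<Z[i]<.05]; e=plane([[275,max(v)+.5]],.030,o,c)[0]
    a=np.radians(-6.5); x=(e[:2]-[.6644,.0496])@[np.cos(a),np.sin(a)]; print(f,max(v),e.round(4),'press x mm',x*1000)
o,p,d,c=pickle.load(open('s14.pkl','rb')); cv2.imwrite('pics/s14z.png',cv2.resize(p[225:340,240:330],None,fx=5,fy=5,interpolation=2)[:,:,::-1])
E
```

```text
w12 332 [0.5369 0.0648 0.03  ] press x mm -128.43819464262435
w14 211 [0.5394 0.0643 0.03  ] press x mm -125.84234829035371
w13 235 [0.5386 0.0642 0.03  ] press x mm -126.66524880382529
```

View pics/s14z.png

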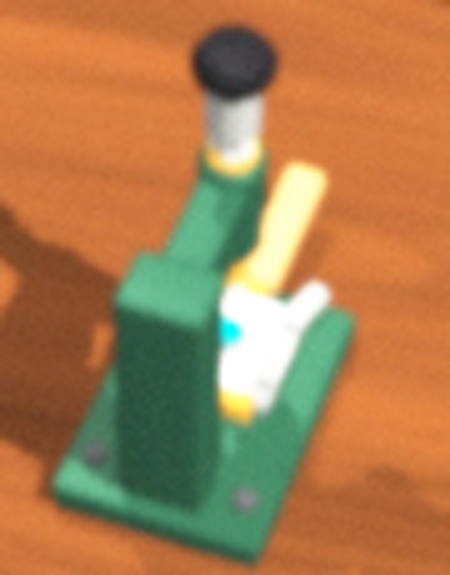

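```bash
python3 -c "
from rig import manip
print(manip.close_job())"
```

```text
the job is handed in; nothing more can be done
None
```

The turquoise stone is seated, the holder is in the green press with its handle out to the front, and the job was handed in at about 31 s of the 72 s allowed.

- **Fetch and insert:** I took the holder by its handle and carried it level. I slid it into the guide until it met the back stop. It would not move further under about 6.4 N of push. I eased off the push, opened the fingers and moved clear.
- **Pressing:** The pad landed on the stone at about 23 mm of knob travel. The stone slid about 3 mm under a steady 12 N total. It then met the firm second stop at about 27 mm. I held the knob there for over a second at 18.8 N total, which is about 13.4 N on the stone once the return spring is taken off.
- **Release:** The knob followed the gripper up, and I moved the arm clear of the press.

**Last checks:**
- The knob top measured 246.4 mm above the bench, so it is fully up.
- The tool force read near zero, so the robot was touching nothing.
- The scene picture shows the block against the brass stop and the bystanders where they were.
- The handle end measured 125.8 mm in front of the ram axis, against 125 mm expected. Two earlier pictures of the same end gave 126.7 and 128.4 mm. I put that disagreement down to camera error, since the push against the stop was definite.
- I did not measure the stone's final height. That it is seated rests on the force and travel felt.

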